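Clip the tub and shelve tub and bottle by height

ROBOT

A 6-joint arm with a two-finger parallel gripper is mounted at the origin on the work surface. World frame = base frame: x ahead of the robot, y to its left, z up, the work surface at z = 0. Lengths are in m, angles in rad, forces in N, time in s.
With the tool pointing down it reaches from about 0.425 to 0.95 m from the base axis. Payload 3.5 kg.
Tool frame: the origin (TCP) lies on the centre line of the jaws, within the pads' length; the fingertips stand 11 mm ahead of it and the grasp point (between the pads) lies 8 mm behind it; x points along the fingers, y is the direction in which the jaws open and shut, and the axes are right-handed (so a half turn about x gives the same grasp; the last joint's range is limited). The gripper opens to 85 mm and grips with 20 to 120 N. Pads are 22 mm wide; open, the fingers measure 114 mm over their backs; the gripper's body (76 mm by 85 mm) begins 54 mm behind the grasp point. The pads swing forward as they close: fully open they stand 13 mm farther back than shut.
Start: joints at [1.126, 0.286, 1.577, -0, 1.279, -0.15], TCP at [0.196, 0.646, 0.242] pointing down, gripper open.
Joint ranges: [-2.77, 2.77], [-0.9, 2.22], [0.21, 2.48], [-1.53, 4.67], [0.24, 2.81], [-2.84, 2.84]. Speed limits (rad/s): [2.79, 2.79, 3.14, 3.14, 3.14, 3.14].

INTERFACE

Orientations are given as a unit quaternion [x, y, z, w].
In Python, from plant import ctrl gives the robot as it stands. The module is installed in compiled form; this text tells all that it offers.
- The arm moves only by the tool drive_tool, never from a script. Its argument "series" is a list of rows, each a list of 2 entries, a list of its own where there are three numbers: the shift along the tool's x, y, z in units of 50 mm (1.0 is 50 mm), then the turn, a rotation vector about the tool's x, y, z in degrees. A call has 1 to 5 rows; each row shifts and turns the pose as measured when the row begins, along the tool's axes as they then stand; what a row does not reach is not made up. A row lasts 1/10 s, in which the tool goes at most 50 mm and 8.59 degrees, less where a joint would pass 70% of its speed; a pose out of reach is approached as far as the arm can. A call is refused whole if a number of a shift passes 1 or a number of a turn 8.59, either way. A call with a gripper value outside its range is refused whole. "grip" is the gripper's target within -1 to 1 (fully open at 1, half-way at 0, shut at -1), set as the call begins (left out, the last holds). The fingers move at their own pace and stop on an object; "newtons" is the grip in N (left out, the last holds). Time passes only in rows, so rows that do not move let the fingers close. It gives the time, the measured TCP pose, the force and the opening at its end, in the units of the state.
- ctrl.get_state(): the state, without advancing time (a new reading comes with each control period).
- ctrl.read_camera(name): name is "side" or "top"; returns a dict with "img" (400x640x3 uint8, red, green, blue), "camera_matrix" (3x3 intrinsics, pixels), "R" (3x3) and "t" (3): a world point X has camera coordinates R X + t. Camera axes: x right, y down, z forward; pixel columns grow to the right and rows downward; lengths in m; the calibration is good to about 2 mm. A picture is of the moment at which its call begins. There is no depth.
- ctrl.sign_off(): hands the job in, once; it reports no verdict.
The state is a dict: "time": time; "qpos": joint angles; "dq": joint speeds; "joint_efforts": joint torques, N m; "eef_pos": TCP position; "tcp_rot": TCP orientation; "contact_force": force on the tool from outside, world axes, zero at the start; "wrist_torque": the same for the moment, N m; "opening": opening from 0.0 (shut) to 1.0 (fully open).
Only numpy, scipy, OpenCV 4.12 (cv2) and the standard library are available. Lean on these libraries where they do the work, as an engineer would, in place of code of your own. Each camera call takes 0.05 s, during which the arm holds its last target.

TASK

Put the loose green bottle and the loose tub away in the two steel counter racks by height: press both of the tub's end clips fully down, then slide the tub lengthwise into the lowest space of the double-deck rack and the bottle into the tall rack, each beside its own kind and back under the shelf until you feel it come up firmly against the back stop, standing flat and straight. Set them down and push them without knocks, without tipping the bottle or turning the tub over, and leave the stock already in the racks where it stands.

Things in the scene. Friction and masses are not known exactly. Their poses are not given: they have to be found in the camera images.
- low_rack: Fixed double-deck steel rack, 190 wide (y). Origin: on the worktop below the middle of its shelves' front edge; x into the rack (away from the robot), z up. Floor top at z 12, from x -130 (open landing before the shelves) to 126. Shelves from x 0 to 126: z 87 to 97 (75 clear over the floor) and z 202 to 212. Posts at y +-91, x over 2. Back stop: steel strip across the floor, 36 high, clamped anywhere with its face at x 100 to 116: not measured, to be felt.
- tall_rack: Fixed single-deck steel rack, 190 wide (y). Origin: on the worktop below the middle of its shelf's front edge; x into the rack, z up. Floor top at z 12, from x -90 (open landing before the shelf) to 80. One shelf from x 0 to 80, z 202 to 212 (190 clear over the floor). Posts at y +-91, x over 2. Back stop: steel strip across the floor, 36 high, clamped anywhere with its face at x 52 to 68: not measured, to be felt.
- bottle: Loose green glass bottle, paper label, 0.3 to 0.5 kg. Origin: centre of its underside, z up the axis. Body 58 diameter up to z 95, shoulder narrowing to z 136, neck 27 diameter up to z 164, steel cap 28 diameter up to z 178. Against the back stop its axis stands somewhere from x 23 to 39 in tall_rack.
- tub: Loose clear food tub, green lid, orange halves inside, 0.35 to 0.6 kg; the lid does not come off. 60 wide (its y), 60 high, 92 long (its x), lid 96 long, 106 over both shut clips. Origin: centre of its underside, x towards clip_a, z up. Clips shut and against the back stop (either end first), its origin is at x 47 to 63 in low_rack.
- clip_a (a joint): Green clip flap on the tub's +x end, 36 wide, 30 long, 4 thick. Hinge along the tub's y at tub x 49, z 54. 0 = shut, hanging against the end wall; pi/2 = straight out; up to 2.7 = nearly upright. Stiff hinge (0.035 N m, about 1.2 N at the free edge): it stays where it is left, with no spring and no snap.
- clip_b (a joint): The same clip flap on the tub's -x end: hinge at tub x -49, z 54; 0 = shut, grows as it opens outward.
- clip_a_edge (a point): Middle of the free edge of clip_a, 30 from its hinge (middle of its thickness).
- clip_b_edge (a point): Middle of the free edge of clip_b.
- tub2: Stock: an equal tub, clips shut, in low_rack, short of the back stop, on the +y side of its floor (centre at about y 48 of the rack). Origin: centre of its underside. The place beside it, from y -87 to about 17, is free for the loose tub.
- bottle2: Stock: an equal bottle in tall_rack, short of the back stop, on the +y side (at about y 50 of the rack). Origin: centre of its underside. The place from y -87 to about 20 is free for the loose bottle.
- jar: Stock: amber jar, 54 diameter, 86 high, on the low shelf of low_rack. Origin: centre of its underside.
- jar2: Stock: orange jar of the same size on the same shelf. Origin: centre of its underside.
There are look-alikes about, which are no part of the job. What is shaped like the bottle but orange or red is not meant.

How it is judged:
On the way, in this order (a step that is already met when the one before it is completed fails the run):
1. one of the two (either) stands home in its rack and is pressed up against the back stop, its contact force on the rack, weight included, over 10 N (((x of tub in the frame of low_rack between 0.043 and 0.067 m and y of tub in the frame of low_rack between -0.075 and 0.005 m and z of tub in the frame of low_rack between 0.007 and 0.017 m and contact force between tub and low_rack above 10 N) or (x of bottle in the frame of tall_rack between 0.019 and 0.043 m and y of bottle in the frame of tall_rack between -0.075 and 0.005 m and z of bottle in the frame of tall_rack between 0.007 and 0.017 m and contact force between bottle and tall_rack above 10 N))), for 0.03 s.
2. with both standing home, the other one too is pressed up against its back stop, contact force over 10 N (x of tub in the frame of low_rack between 0.043 and 0.067 m and y of tub in the frame of low_rack between -0.075 and 0.005 m and z of tub in the frame of low_rack between 0.007 and 0.017 m and x of bottle in the frame of tall_rack between 0.019 and 0.043 m and y of bottle in the frame of tall_rack between -0.075 and 0.005 m and z of bottle in the frame of tall_rack between 0.007 and 0.017 m and (contact force between tub and low_rack above 10 N or contact force between bottle and tall_rack above 10 N)), for 0.03 s.
At the end, for the whole second after the job is handed in: Both clips within 0.15 rad of shut; tub on low_rack's floor and bottle on tall_rack's floor, origin at x 43 to 67 (tub), 19 to 43 (bottle) and y -75 to 5 mm of the rack, within 0.06 rad of upright, tub within 0.15 rad of square; both still (value of joint each of clip_a, clip_b below 0.15 rad and x of tub in the frame of low_rack between 0.043 and 0.067 m and y of tub in the frame of low_rack between -0.075 and 0.005 m and z of tub in the frame of low_rack between 0.007 and 0.017 m and angle between each of tub, bottle's own z axis and vertical below 0.06 rad and linear speed of each of tub, bottle below 0.02 m/s and angle between the x axis of tub and the x axis of low_rack, either way round below 0.15 rad and x of bottle in the frame of tall_rack between 0.019 and 0.043 m and y of bottle in the frame of tall_rack between -0.075 and 0.005 m and z of bottle in the frame of tall_rack between 0.007 and 0.017 m); the robot touches nothing.
It fails at once if a tub, bottle or jar of the stock is moved by more than 20 mm (distance of any of tub2, bottle2, jar, jar2 from where it was at the start of the episode above 0.02 m).
It fails at once if the loose bottle or the loose tub is tipped by more than 0.6 rad (angle between any of bottle, tub's own z axis and vertical above 0.6 rad).
It fails at once if the bottle is struck or pressed against its rack with more than 60 N (contact force between bottle and tall_rack above 60 N).
It fails at once if the tub is struck or pressed against its rack with more than 60 N (contact force between tub and low_rack above 60 N).
It also fails if it takes over 72 s, if anything falls off the work surface, if the arm or the gripper's body presses on something with over 40 N, if the wrist force passes 120 N, or if a joint passes its speed limit or range.

## Working session

There is one attempt and no reset: what is moved stays moved. The work goes in short steps, Python scripts to look and compute and a tool call to move; the robot and the scene stay as the last step left them, time stands still between calls to the robot, and variables do not carry over. Pictures are saved under pics/ and viewed, and the job is handed in when it is done.

Besides the shell and the picture viewer there is one more tool, called after "Request:" by a JSON object that holds its "fn" and its "kwargs", one argument or row to a line. drive_tool: Moves the arm, as the interface text tells. Its arguments: {"type":"object","properties":{"series":{"type":"array"},"grip":{"type":"number"},"newtons":{"type":"number"}},"required":["series"]}

```bash
mkdir -p pics; ls; cat > h.py <<'E'
import numpy as np, cv2
from plant import ctrl
from scipy.spatial.transform import Rotation as Ro
def cam(n):
    d=ctrl.read_camera(n); return d['img'],np.array(d['camera_matrix']),np.array(d['R']),np.array(d['t'])
def plane(K,R,t,px,z):
    c=-R.T@t; r=R.T@np.linalg.inv(K)@np.array([px[0],px[1],1.]); return c+r*(z-c[2])/r[2]
def proj(K,R,t,X):
    p=K@(R@np.array(X,float)+t); return p[:2]/p[2]
def save(img,n): cv2.imwrite('pics/'+n+'.png',img[:,:,::-1])
E
python3 - <<'E'
from h import *
for n in ('side','top'):
    i,K,R,t=cam(n); save(i,n+'0'); print(n,K.round(1).tolist(),R.round(3).tolist(),t.round(3).tolist(),(-R.T@t).round(3))
print(ctrl.get_state())
E
```

```text
pics
side [[520.3, 0.0, 324.9], [0.0, 520.3, 198.8], [0.0, 0.0, 1.0]] [[0.859, -0.512, 0.012], [-0.273, -0.479, -0.834], [0.433, 0.713, -0.551]] [-0.403, 0.23, 1.119] [-0.075 -0.894  0.813]
top [[467.5, 0.0, 314.3], [0.0, 467.5, 198.3], [0.0, 0.0, 1.0]] [[0.019, -1.0, 0.003], [-0.995, -0.019, -0.094], [0.094, -0.001, -0.996]] [0.006, 0.49, 1.46] [0.35  0.017 1.5  ]
{'time': 0.1, 'qpos': array([ 1.12601405e+00,  2.87135058e-01,  1.57804744e+00, -1.73583532e-05,
        1.27858791e+00, -1.49990294e-01]), 'dq': array([-0.00169945, -0.0008829 , -0.00185235, -0.00103172,  0.00285382,
        0.00100794]), 'joint_efforts': array([ 3.47005027e-05, -4.07297480e+01, -2.93698561e+01, -1.68665856e-04,
        3.40458173e-03, -2.70326217e-05]), 'eef_pos': array([0.19583418, 0.64536684, 0.24103769]), 'tcp_rot': array([ 0.10310803,  0.69965937, -0.10458378,  0.69921938]), 'contact_force': array([-0.02730262,  0.14719195,  0.09175316]), 'wrist_torque': array([0.00851527, 0.02723458, 0.03641759]), 'opening': 0.998380882452079}
```

View pics/side0.png

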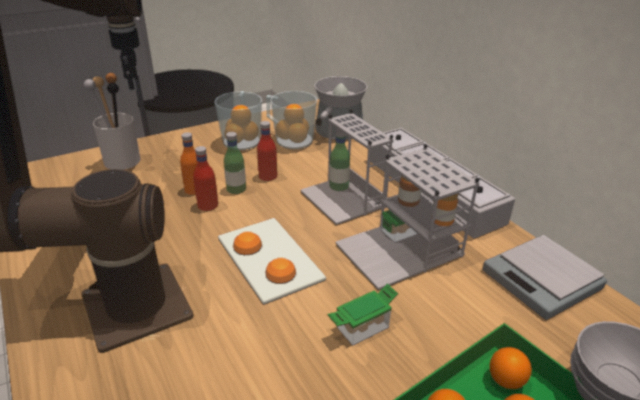

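View pics/top0.png

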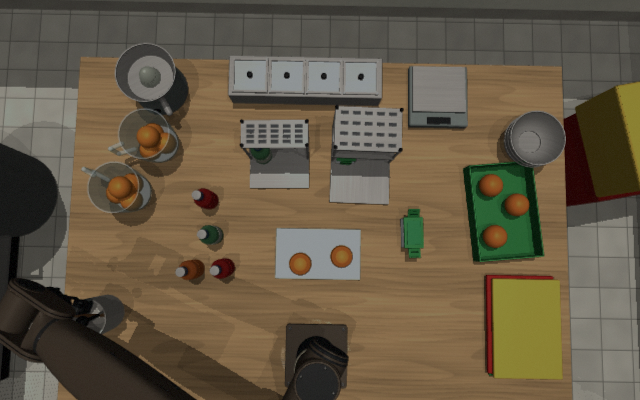

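The green bottle is at top px (210,234), among red and orange look-alikes. The tub is at (413,233) with both clips raised. I'll enlarge the key areas next.

```bash
python3 - <<'E'
from h import *
s=cam('side')[0]; t=cam('top')[0]
def crop(i,x0,y0,x1,y1,f): return cv2.resize(i[y0:y1,x0:x1],None,fx=f,fy=f,interpolation=cv2.INTER_CUBIC)
save(crop(t,220,90,440,270,3.5),'t_crop')
save(crop(s,300,100,480,350,2.4),'s_crop')
save(crop(t,150,180,250,290,5),'t_bot')
E
```

```text
(no output)
```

View pics/t_crop.png

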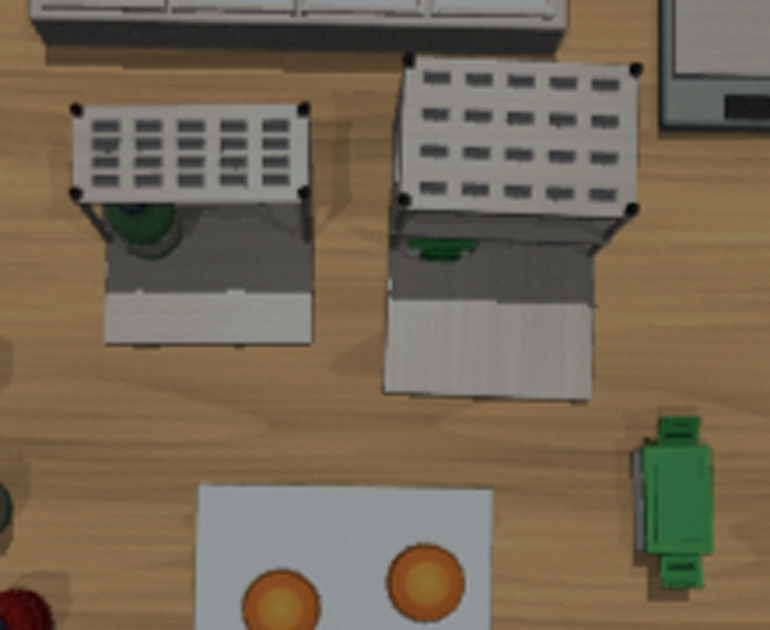

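View pics/s_crop.png

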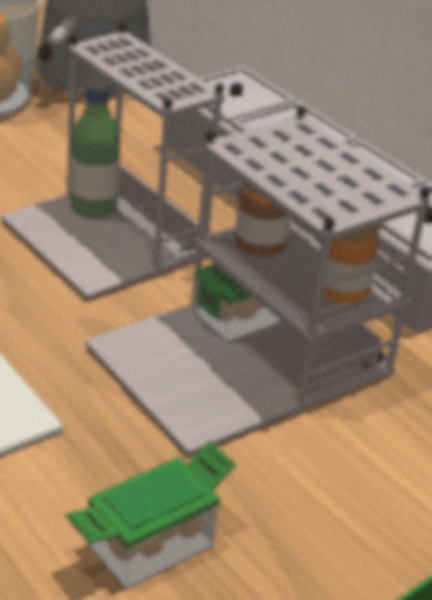

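View pics/t_bot.png

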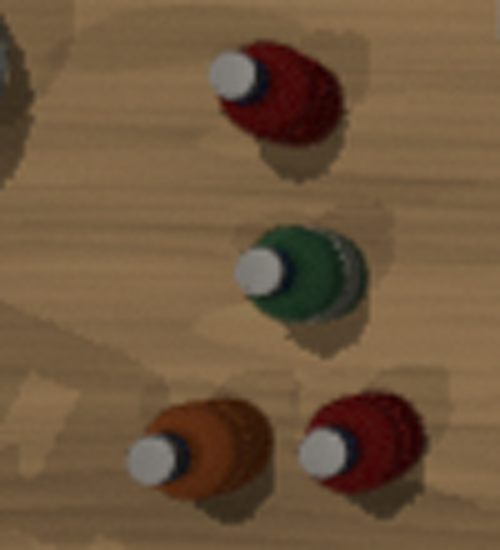

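```bash
python3 - <<'E'
from h import *
i,K,R,t=cam('top'); si,sK,sR,st=cam('side')
c=lambda x,y:(x/3.5+220-.36,y/3.5+90-.36)
P=lambda p,z:plane(K,R,t,p,z)[:2].round(4)
print('low front',P(c(384,393),.012),P(c(590,402),.012)); print('low top posts',P(c(404,200),.215),P(c(632,208),.215),P(c(408,60),.215),P(c(636,68),.215))
print('tall front',P(c(105,343),.012),P(c(313,343),.012)); print('tall posts',P(c(75,193),.215),P(c(304,192),.215),P(c(76,109),.215),P(c(304,109),.215))
print('cap',P((260/5+150-.4,272/5+180-.4),.178))
print('lid',[P(c(*q),.06) for q in [(644,445),(712,445),(711,555),(645,552)]])
hsv=cv2.cvtColor(i,cv2.COLOR_RGB2HSV)
m=cv2.inRange(hsv,(45,120,60),(75,255,255)); m[:, :395]=0;m[:,430:]=0
cs,_=cv2.findContours(m,0,1)
b=max(cs,key=cv2.contourArea); rr=cv2.minAreaRect(b); print(rr, P(rr[0],.06)); 
bx=cv2.boxPoints(rr);print([P(q,.06) for q in bx])
m=cv2.inRange(hsv,(45,100,20),(95,255,255)); m[:,:195]=0;m[:,225:]=0;m[:222]=0;m[250:]=0
b=max(cv2.findContours(m,0,1)[0],key=cv2.contourArea);print('bottle green',cv2.minEnclosingCircle(b))
# stock bottle & tub2
E
```

```text
low front [ 0.4803 -0.0332] [ 0.4757 -0.2213]
low top posts [ 0.6173 -0.0398] [ 0.6143 -0.2217] [ 0.7315 -0.0414] [ 0.7286 -0.2247]
tall front [0.5213 0.2228] [0.525  0.0325]
tall posts [0.6178 0.2224] [0.6222 0.04  ] [0.6861 0.2239] [0.6897 0.0414]
cap [0.3682 0.3309]
lid [array([ 0.4345, -0.2614]), array([ 0.4356, -0.3213]), array([ 0.3392, -0.3201]), array([ 0.3407, -0.2623])]
((413.0, 233.0), (48.0, 18.0), 90.0) [ 0.3852 -0.2902]
[array([ 0.4586, -0.2625]), array([ 0.4596, -0.3181]), array([ 0.3124, -0.3177]), array([ 0.3114, -0.2626])]
bottle green ((208.62765502929688, 234.13829040527344), 8.848003387451172)
```

```bash
cat >> h.py <<'E'
def tri(pt,ps):
    i,K,R,t=cam('top'); i,sK,sR,st=cam('side')
    P1=K@np.c_[R,t]; P2=sK@np.c_[sR,st]
    X=cv2.triangulatePoints(P1,P2,np.array(pt,float).reshape(2,1),np.array(ps,float).reshape(2,1)); X=(X[:3]/X[3]).ravel(); return X
def mv(target,Rt=None,n=None):
    """shift in tool units/turn deg from current to target"""
    s=ctrl.get_state(); R=Ro.from_quat(s['tcp_rot']); d=R.inv().apply(np.array(target)-s['eef_pos'])/.05
    print('t',round(s['time'],2),'pos',s['eef_pos'].round(4),'F',s['contact_force'].round(1),'op',round(s['opening'],3))
    print('axes x,y,z:',R.as_matrix().T.round(3).tolist())
    print('shift tot',d.round(3), 'rows',np.ceil(np.abs(np.linalg.norm(d))))
    if Rt is not None: print('turn deg (tool)',np.degrees((R.inv()*Rt).as_rotvec()).round(2))
# tool pointing down with jaw axis at angle a (y-axis of tool = (cos a, sin a)), tilt: x axis tips to +x by tilt about jaw axis
def down(a,tilt=0):
    x=np.array([0,0,-1.]); y=np.array([np.cos(a),np.sin(a),0]); z=np.cross(x,y)
    return Ro.from_rotvec(np.radians(tilt)*y)*Ro.from_matrix(np.c_[x,y,z])
E
python3 - <<'E'
from h import *
si=cam('side')[0]
def crop(i,x0,y0,x1,y1,f): return cv2.resize(i[y0:y1,x0:x1],None,fx=f,fy=f,interpolation=cv2.INTER_CUBIC)
save(np.hstack([crop(si,210,120,270,200,6),crop(si,320,280,400,350,6)[:480]]) if 0 else crop(si,210,120,270,200,6),'s_b')
save(crop(si,320,275,405,350,8),'s_t')
mv((.368,.331,.25))
E
```

```text
t 0.35 pos [0.196  0.6458 0.242 ] F [-0.1  0.5  0.7] op 1.003
axes x,y,z: [[-0.0, -0.001, -1.0], [0.291, 0.957, -0.001], [0.957, -0.291, -0.0]]
shift tot [-0.158 -5.024  5.12 ] rows 8.0
```

View pics/s_b.png

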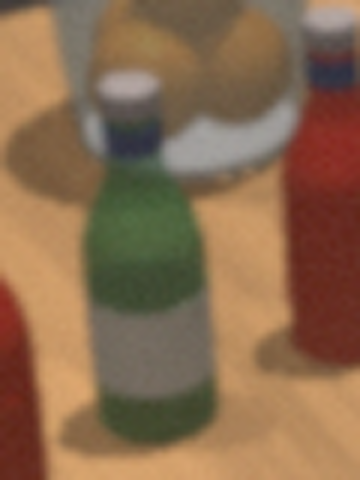

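View pics/s_t.png

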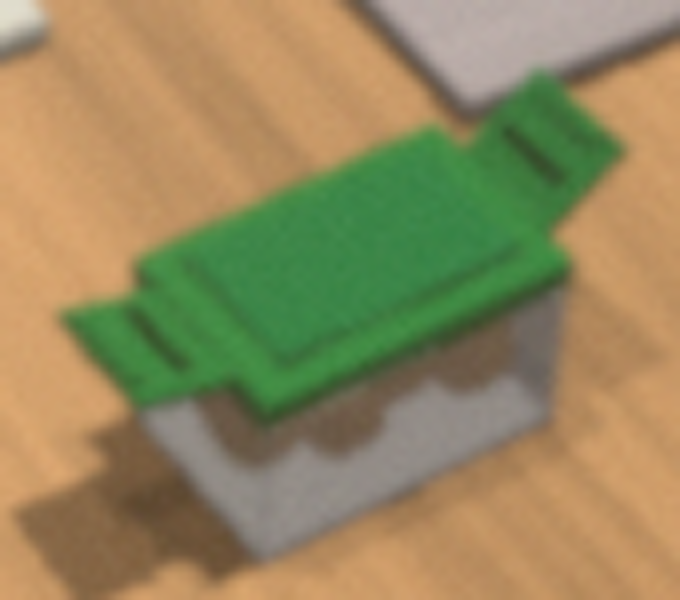

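```bash
python3 - <<'E'
from h import *
c=lambda x,y:(x/3.5+220-.36,y/3.5+90-.36)
print('cap',tri((201.6,234),(231.6-.4,134-.4)))
print('near edge',tri(c(681,586),(333-.4,319.9-.4)))
print('far edge',tri(c(678,418),(393-.4,288.9-.4)))
E
```

```text
cap [0.3678133  0.33100014 0.17818358]
near edge [ 0.31163422 -0.29343737  0.06133004]
far edge [ 0.45841421 -0.28932207  0.07033484]
```

Request:
{"fn": "drive_tool", "kwargs": {
  "series": [
    [[0,-0.62,0.65],[-4,0,0]],
    [[0,-0.62,0.65],[-4,0,0]],
    [[0,-0.6,0.6],[0,0,0]],
    [[0,-0.6,0.6],[0,0,0]],
    [[0,-0.6,0.6],[0,0,0]]
  ],
  "grip": 0.2,
  "newtons": 30
}}

```text
time: 1.15
eef_pos: [0.3192, 0.4654, 0.2418]
tcp_rot: [0.05, 0.705, -0.049, 0.706]
contact_force: [1.0, 0.0, -1.0]
opening: 0.599
```

```bash
python3 - <<'E'
from h import *
mv((.368,.331,.158),down(np.pi/2))
E
```

```text
t 1.15 pos [0.3192 0.4654 0.2418] F [ 1.  0. -1.] op 0.599
axes x,y,z: [[0.001, 0.002, -1.0], [0.139, 0.99, 0.002], [0.99, -0.139, 0.0]]
shift tot [ 1.67  -2.53   1.341] rows 4.0
turn deg (tool) [-7.99  0.02 -0.12]
```

Request:
{"fn": "drive_tool", "kwargs": {
  "series": [
    [[0,-0.6,0.35],[0,0,0]],
    [[0,-0.65,0.35],[0,0,0]],
    [[0,-0.65,0.35],[0,0,0]],
    [[0,-0.4,0.2],[0,0,0]],
    [[0,0,0],[0,0,0]]
  ]
}}

```text
time: 1.65
eef_pos: [0.3693, 0.3344, 0.2428]
tcp_rot: [0.053, 0.704, -0.05, 0.707]
contact_force: [0.6, -0.6, 0.1]
opening: 0.6
```

```bash
python3 - <<'E'
from h import *
mv((.368,.331,.158),down(np.pi/2))
E
```

```text
t 1.65 pos [0.3693 0.3344 0.2428] F [ 0.6 -0.6  0.1] op 0.6
axes x,y,z: [[0.004, 0.003, -1.0], [0.145, 0.989, 0.004], [0.989, -0.145, 0.004]]
shift tot [ 1.696 -0.076 -0.023] rows 2.0
turn deg (tool) [-8.35  0.24 -0.18]
```

Request:
{"fn": "drive_tool", "kwargs": {
  "series": [
    [[0.5,-0.08,-0.02],[0,0,0]],
    [[0.5,0,0],[0,0,0]],
    [[0.45,0,0],[0,0,0]],
    [[0.35,0,0],[0,0,0]],
    [[0.12,0,0],[0,0,0]]
  ]
}}

```text
time: 2.15
eef_pos: [0.3698, 0.3347, 0.1478]
tcp_rot: [0.056, 0.701, -0.048, 0.709]
contact_force: [-0.4, -0.0, -1.1]
opening: 0.602
```

```bash
python3 - <<'E'
from h import *
mv((.368,.331,.147),down(np.pi/2))
for n in ('side','top'):
    i=cam(n)[0]; save(cv2.resize(i[90:210,180:290] if n=='side' else i[180:290,150:260],None,fx=5,fy=5),n+'1')
E
```

```text
t 2.15 pos [0.3698 0.3347 0.1478] F [-0.4 -0.  -1.1] op 0.602
axes x,y,z: [[0.012, 0.01, -1.0], [0.146, 0.989, 0.012], [0.989, -0.146, 0.01]]
shift tot [ 0.014 -0.078 -0.024] rows 1.0
turn deg (tool) [-8.41  0.63 -0.62]
```

View pics/side1.png

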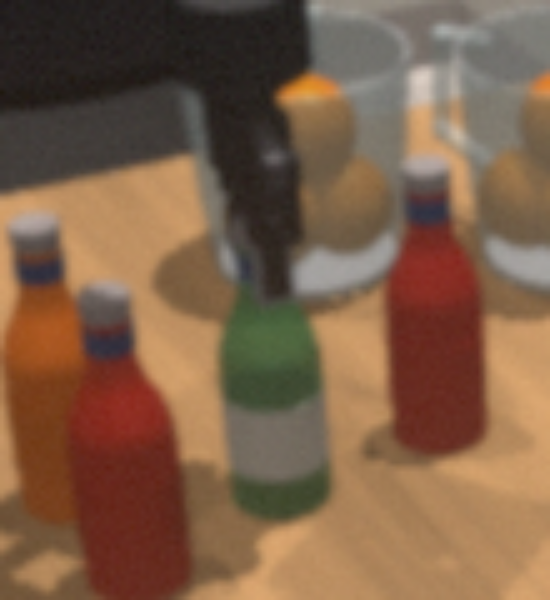

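View pics/top1.png

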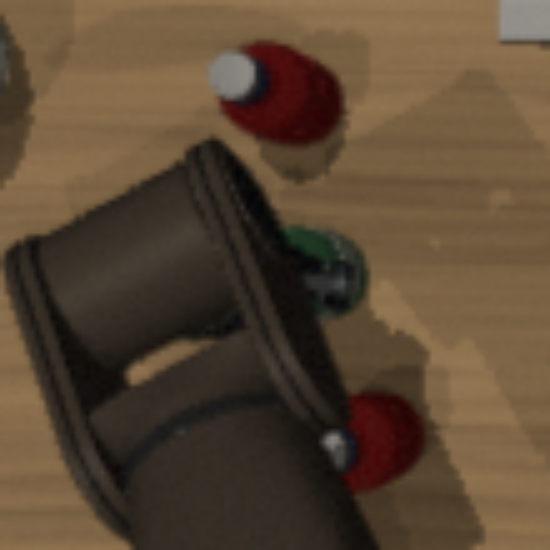

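Request:
{"fn": "drive_tool", "kwargs": {
  "series": [
    [[0,-0.12,-0.04],[0,0.6,-0.6]],
    [[0,0,0],[0,0,0]]
  ]
}}

```text
time: 2.45
eef_pos: [0.3679, 0.33, 0.1506]
tcp_rot: [0.052, 0.704, -0.051, 0.706]
contact_force: [0.5, 0.4, 0.8]
opening: 0.597
```

```bash
python3 - <<'E'
from h import *
mv((.368,.331,.147),down(np.pi/2))
E
```

```text
t 2.45 pos [0.3679 0.33   0.1506] F [0.5 0.4 0.8] op 0.597
axes x,y,z: [[0.002, 0.003, -1.0], [0.145, 0.989, 0.003], [0.989, -0.145, 0.002]]
shift tot [ 0.072  0.02  -0.001] rows 1.0
turn deg (tool) [-8.35  0.13 -0.15]
```

Request:
{"fn": "drive_tool", "kwargs": {
  "series": [
    [[0.06,0.02,0],[0,0,0]],
    [[0,0,0],[0,0,0]],
    [[0,0,0],[0,0,0]],
    [[0,0,0],[0,0,0]],
    [[0,0,0],[0,0,0]]
  ],
  "grip": -1,
  "newtons": 40
}}

```text
time: 2.95
eef_pos: [0.369, 0.3315, 0.1492]
tcp_rot: [0.053, 0.703, -0.05, 0.707]
contact_force: [-0.2, -0.4, -1.5]
opening: 0.313
```

```bash
python3 - <<'E'
from h import *
mv((.368,.331,.25),down(np.pi/2))
for n in ('side',):
    i=cam(n)[0]; save(cv2.resize(i[90:210,180:290] if n=='side' else i[180:290,150:260],None,fx=5,fy=5),n+'2')
E
```

```text
t 2.95 pos [0.369  0.3315 0.1492] F [-0.2 -0.4 -1.5] op 0.313
axes x,y,z: [[0.006, 0.004, -1.0], [0.145, 0.989, 0.005], [0.989, -0.145, 0.005]]
shift tot [-2.016e+00 -2.000e-03 -8.000e-03] rows 3.0
turn deg (tool) [-8.36  0.32 -0.27]
```

View pics/side2.png

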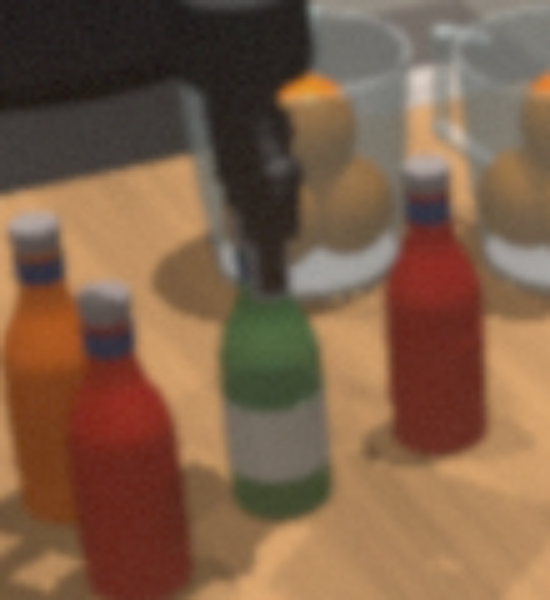

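Request:
{"fn": "drive_tool", "kwargs": {
  "series": [
    [[-0.2,0,0],[0,0,0]],
    [[-0.4,0,0],[0,0,0]],
    [[-0.5,0,0],[-2,0,0]],
    [[-0.3,-0.2,0.2],[-3,0,0]],
    [[0,-0.4,0.3],[-3,0,0]]
  ]
}}

```text
time: 3.5
eef_pos: [0.3867, 0.2985, 0.2183]
tcp_rot: [-0.001, 0.709, 0.001, 0.705]
contact_force: [1.3, 0.1, -5.1]
opening: 0.309
```

```bash
python3 - <<'E'
from h import *
mv((.562,.097,.21),down(np.pi/2))
E
```

```text
t 3.5 pos [0.3867 0.2985 0.2183] F [ 1.3  0.1 -5.1] op 0.309
axes x,y,z: [[-0.007, -0.001, -1.0], [-0.002, 1.0, -0.001], [1.0, 0.002, -0.007]]
shift tot [ 0.145 -4.038  3.497] rows 6.0
turn deg (tool) [ 0.13 -0.38  0.03]
```

Request:
{"fn": "drive_tool", "kwargs": {
  "series": [
    [[0,-0.5,0.4],[0,0,0]],
    [[0,-0.6,0.5],[0,0,0]],
    [[0,-0.6,0.5],[0,0,0]],
    [[0,-0.6,0.5],[0,0,0]],
    [[0,-0.5,0.45],[0,0,0]]
  ]
}}

```text
time: 4.0
eef_pos: [0.5047, 0.1549, 0.2177]
tcp_rot: [-0.003, 0.711, 0.003, 0.703]
contact_force: [0.1, 0.6, -4.5]
opening: 0.317
```

Request:
{"fn": "drive_tool", "kwargs": {
  "series": [
    [[0,-0.5,0.45],[0,0,0]],
    [[0,-0.4,0.35],[0,0,0]],
    [[0,-0.2,0.15],[0,0,0]],
    [[0,0,0],[0,0,0]]
  ]
}}

```text
time: 4.4
eef_pos: [0.5547, 0.0943, 0.2157]
tcp_rot: [-0.001, 0.712, 0.001, 0.702]
contact_force: [0.9, 0.3, -4.8]
opening: 0.31
```

```bash
python3 - <<'E'
from h import *
mv((.562,.097,.163),down(np.pi/2))
for n in ('side','top'):
    i=cam(n)[0]; save(cv2.resize(i[80:230,270:470] if n=='side' else i[100:240,200:400],None,fx=4,fy=4),n+'3')
E
```

```text
t 4.4 pos [0.5547 0.0943 0.2157] F [ 0.9  0.3 -4.8] op 0.31
axes x,y,z: [[-0.015, -0.0, -1.0], [-0.002, 1.0, -0.0], [1.0, 0.002, -0.015]]
shift tot [1.052 0.054 0.163] rows 2.0
turn deg (tool) [ 0.14 -0.87  0.01]
```

View pics/side3.png

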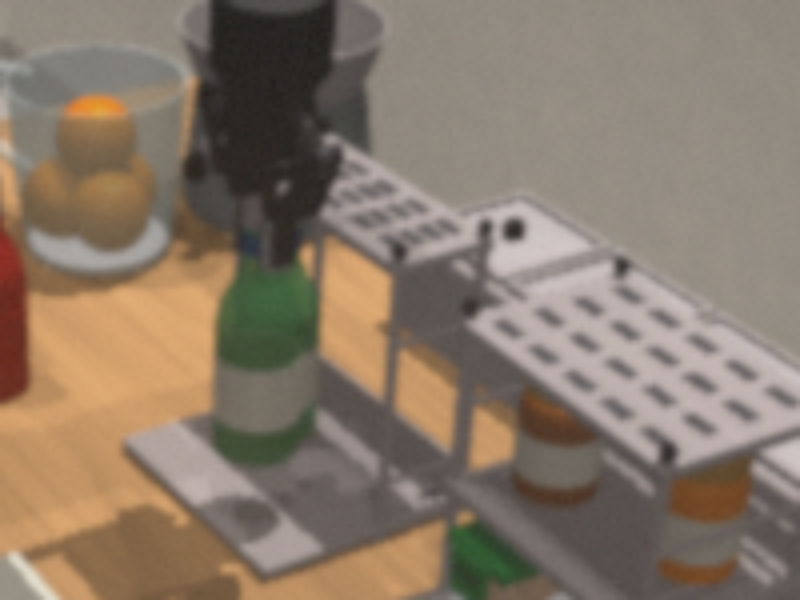

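View pics/top3.png

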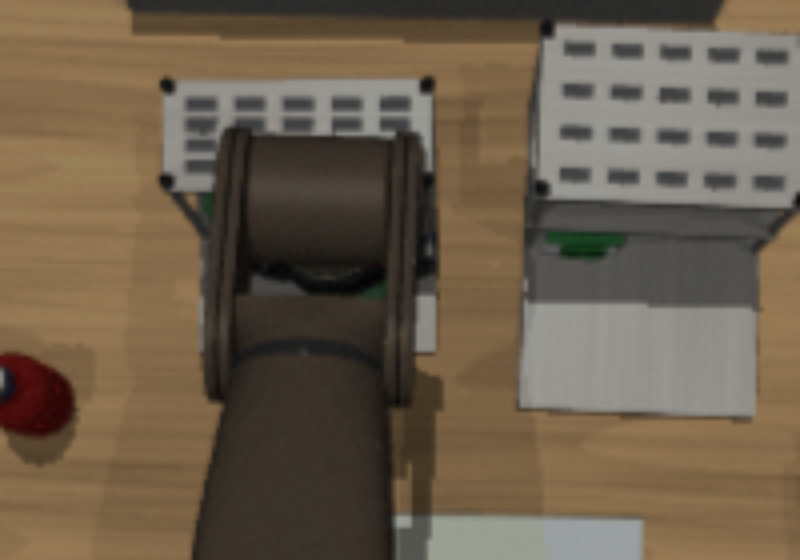

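Request:
{"fn": "drive_tool", "kwargs": {
  "series": [
    [[0.2,0.03,0.1],[0,-0.9,0]],
    [[0.35,0,0.06],[0,0,0]],
    [[0.25,0,0],[0,0,0]],
    [[0.1,0,0],[0,0,0]]
  ]
}}

```text
time: 4.9
eef_pos: [0.5583, 0.1028, 0.1705]
tcp_rot: [-0.002, 0.707, 0.005, 0.707]
contact_force: [-0.4, -0.2, -5.6]
opening: 0.314
```

```bash
python3 - <<'E'
from h import *
mv((.562,.096,.161),down(np.pi/2))
E
```

```text
t 4.9 pos [0.5583 0.1028 0.1705] F [-0.4 -0.2 -5.6] op 0.314
axes x,y,z: [[-0.001, 0.003, -1.0], [-0.01, 1.0, 0.003], [1.0, 0.01, -0.001]]
shift tot [ 0.189 -0.138  0.073] rows 1.0
turn deg (tool) [ 0.57 -0.04 -0.18]
```

Request:
{"fn": "drive_tool", "kwargs": {
  "series": [
    [[0.06,-0.1,0.07],[0,0,0]],
    [[0.04,0,0],[0,0,0]],
    [[0.03,0,0],[0,0,0]]
  ]
}}

```text
time: 5.2
eef_pos: [0.561, 0.0989, 0.1634]
tcp_rot: [-0.003, 0.708, 0.005, 0.706]
contact_force: [-0.3, -0.6, -4.8]
opening: 0.313
```

```bash
python3 - <<'E'
from h import *
mv((.562,.096,.161),down(np.pi/2))
E
```

```text
t 5.2 pos [0.561  0.0989 0.1634] F [-0.3 -0.6 -4.8] op 0.313
axes x,y,z: [[-0.002, 0.003, -1.0], [-0.012, 1.0, 0.003], [1.0, 0.012, -0.002]]
shift tot [ 0.048 -0.059  0.02 ] rows 1.0
turn deg (tool) [ 0.7  -0.12 -0.19]
```

Request:
{"fn": "drive_tool", "kwargs": {
  "series": [
    [[0.03,0,0],[0,0,0]],
    [[0.03,0,0],[0,0,0]]
  ]
}}

```text
time: 5.4
eef_pos: [0.5616, 0.0988, 0.1613]
tcp_rot: [-0.003, 0.707, 0.005, 0.707]
contact_force: [-2.7, -0.1, 2.7]
opening: 0.314
```

Request:
{"fn": "drive_tool", "kwargs": {
  "series": [
    [[0,0,0],[0,0,0]],
    [[0,0,0],[0,0,0]],
    [[0,0,0],[0,0,0]],
    [[-0.2,0,0],[0,0,0]],
    [[-0.5,0,0],[0,0,0]]
  ],
  "grip": 0.1
}}

```text
time: 5.9
eef_pos: [0.5628, 0.0985, 0.1994]
tcp_rot: [-0.003, 0.706, 0.005, 0.708]
contact_force: [-0.2, -0.7, -0.4]
opening: 0.554
```

```bash
python3 - <<'E'
from h import *
mv((.50,.1,.25),down(np.pi/2+.021,-45))
for n in ('side',):
    i=cam(n)[0]; save(cv2.resize(i[80:230,270:470] if n=='side' else i[100:240,200:400],None,fx=4,fy=4),n+'4')
E
```

```text
t 5.9 pos [0.5628 0.0985 0.1994] F [-0.2 -0.7 -0.4] op 0.554
axes x,y,z: [[0.002, 0.003, -1.0], [-0.011, 1.0, 0.003], [1.0, 0.011, 0.002]]
shift tot [-1.016  0.049 -1.252] rows 2.0
turn deg (tool) [-6.000e-01 -4.487e+01  3.000e-02]
```

View pics/side4.png

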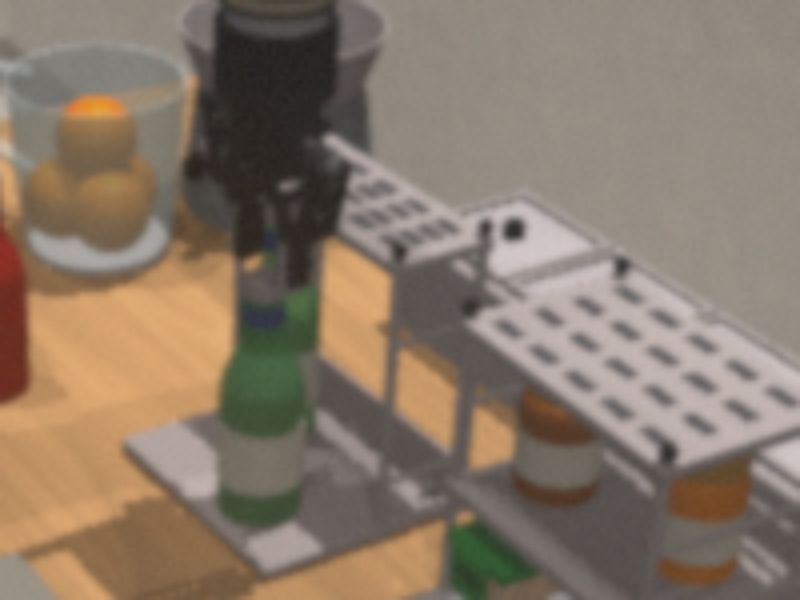

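Request:
{"fn": "drive_tool", "kwargs": {
  "series": [
    [[-0.8,0,0],[0,0,0]],
    [[-0.5,0,-0.3],[0,0,0]],
    [[0,0,-0.8],[-0.6,-8,0]],
    [[0,0,-0.8],[0,-8.5,0]],
    [[0,0,-0.5],[0,-8.5,0]]
  ],
  "grip": -0.3
}}

```text
time: 6.45
eef_pos: [0.4542, 0.0954, 0.2673]
tcp_rot: [-0.005, 0.527, 0.009, 0.85]
contact_force: [-0.6, -1.1, 0.4]
opening: 0.349
```

```bash
python3 - <<'E'
from h import *
mv((.48,.0985,.15),down(np.pi/2+.021,-35))
print(ctrl.get_state()['qpos'].round(2))
E
```

```text
t 6.45 pos [0.4542 0.0954 0.2673] F [-0.6 -1.1  0.4] op 0.349
axes x,y,z: [[0.445, 0.011, -0.896], [-0.021, 1.0, 0.001], [0.895, 0.018, 0.445]]
shift tot [ 2.332  0.047 -0.579] rows 3.0
turn deg (tool) [-0.04 -8.6  -0.07]
[-0.02 -0.48  2.29  0.03  0.88 -1.63]
```

Request:
{"fn": "drive_tool", "kwargs": {
  "series": [
    [[0,0,0],[0,-8.5,0]],
    [[0.6,0.03,-0.2],[0,0,0]],
    [[0.6,0.02,-0.2],[0,0,0]],
    [[0,0,0],[0,0,0]]
  ]
}}

```text
time: 6.85
eef_pos: [0.4688, 0.0992, 0.212]
tcp_rot: [-0.005, 0.454, 0.01, 0.891]
contact_force: [-0.4, 0.1, -0.7]
opening: 0.352
```

```bash
python3 - <<'E'
from h import *
mv((.495,.0985,.044),down(np.pi/2+.021,-35))
print(ctrl.get_state()['qpos'].round(2))
E
```

```text
t 6.85 pos [0.4688 0.0992 0.212 ] F [-0.4  0.1 -0.7] op 0.352
axes x,y,z: [[0.587, 0.014, -0.809], [-0.022, 1.0, 0.001], [0.809, 0.018, 0.587]]
shift tot [ 3.026 -0.027 -1.55 ] rows 4.0
turn deg (tool) [ 0.04  0.98 -0.07]
[-0.02 -0.46  2.41  0.04  0.56 -1.64]
```

Request:
{"fn": "drive_tool", "kwargs": {
  "series": [
    [[0.6,0,-0.31],[0,0,0]],
    [[0.6,0,-0.31],[0,0,0]],
    [[0.6,0,-0.31],[0,0,0]],
    [[0.6,0,-0.31],[0,0,0]],
    [[0,0,0],[0,0,0]]
  ]
}}

```text
time: 7.35
eef_pos: [0.4967, 0.0982, 0.1001]
tcp_rot: [-0.005, 0.453, 0.012, 0.892]
contact_force: [-0.1, 0.5, -0.6]
opening: 0.351
```

```bash
python3 - <<'E'
from h import *
mv((.495,.0985,.044),down(np.pi/2+.021,-35))
print(ctrl.get_state()['qpos'].round(2))
E
```

```text
t 7.35 pos [0.4967 0.0982 0.1001] F [-0.1  0.5 -0.6] op 0.351
axes x,y,z: [[0.59, 0.017, -0.807], [-0.025, 1.0, 0.002], [0.807, 0.019, 0.59]]
shift tot [ 0.886  0.003 -0.689] rows 2.0
turn deg (tool) [ 0.1   1.18 -0.24]
[-0.02 -0.16  2.43  0.12  0.24 -1.72]
```

```bash
cat > kin.py <<'E'
import numpy as np
D=[(.6748,.242,.287,1.578,1.279),(.4641,.2673,-.48,2.29,.88),(.4792,.212,-.46,2.41,.56),(.506,.1001,-.16,2.43,.24)]
A=[];b=[]
for r,z,q1,q2,q5 in D:
    s=[q1,q1+q2,q1+q2+q5]
    A.append([1,0]+list(np.sin(s)));b.append(r);A.append([0,1]+list(np.cos(s)));b.append(z)
p,res,_,sv=np.linalg.lstsq(np.array(A),np.array(b),rcond=None)
if __name__=='__main__': print(p.round(3),(np.array(A)@p-b).round(4),sv)
E
python3 kin.py
```

```text
[0.026 0.213 0.415 0.556 0.206] [-0.0003  0.0024 -0.0002 -0.0027  0.0001  0.0013  0.0004 -0.0009] [3.71077249 2.41705268 0.50518536 0.34844415 0.10676287]
```

```bash
cat >> kin.py <<'E'
def ik(r,z,tilt):
    a,h,L1,L2,L3=p; s=np.pi-np.radians(tilt)
    x=r-a-L3*np.sin(s); y=z-h-L3*np.cos(s)
    d=np.hypot(x,y); c=(d*d-L1*L1-L2*L2)/(2*L1*L2)
    if abs(c)>1: return None
    q2=np.arccos(c); q1=np.arctan2(x,y)-np.arctan2(L2*np.sin(q2),L1+L2*np.cos(q2))
    return round(q1,2),round(q2,2),round(s-q1-q2,2)
E
python3 - <<'E'
from kin import ik
for z in (.045,):
  for r in (.48,.5,.53,.56,.6,.63):
    print(z,r,[(t,ik(r,z,t)) for t in (10,20,25,30,35,45)])
E
```

```text
0.045 0.48 [(10, (np.float64(0.03), np.float64(2.29), np.float64(0.64))), (20, (np.float64(-0.03), np.float64(2.38), np.float64(0.44))), (25, (np.float64(-0.05), np.float64(2.42), np.float64(0.34))), (30, (np.float64(-0.07), np.float64(2.46), np.float64(0.23))), (35, (np.float64(-0.09), np.float64(2.49), np.float64(0.12))), (45, (np.float64(-0.09), np.float64(2.56), np.float64(-0.12)))]
0.045 0.5 [(10, (np.float64(0.08), np.float64(2.24), np.float64(0.65))), (20, (np.float64(0.02), np.float64(2.33), np.float64(0.44))), (25, (np.float64(-0.0), np.float64(2.37), np.float64(0.34))), (30, (np.float64(-0.02), np.float64(2.41), np.float64(0.23))), (35, (np.float64(-0.03), np.float64(2.45), np.float64(0.12))), (45, (np.float64(-0.03), np.float64(2.51), np.float64(-0.12)))]
0.045 0.53 [(10, (np.float64(0.14), np.float64(2.17), np.float64(0.65))), (20, (np.float64(0.09), np.float64(2.26), np.float64(0.45))), (25, (np.float64(0.07), np.float64(2.3), np.float64(0.34))), (30, (np.float64(0.05), np.float64(2.34), np.float64(0.23))), (35, (np.float64(0.04), np.float64(2.37), np.float64(0.12))), (4
[... 506 characters left out ...]
4(0.68))), (20, (np.float64(0.24), np.float64(2.08), np.float64(0.47))), (25, (np.float64(0.22), np.float64(2.13), np.float64(0.36))), (30, (np.float64(0.2), np.float64(2.17), np.float64(0.25))), (35, (np.float64(0.19), np.float64(2.2), np.float64(0.14))), (45, (np.float64(0.19), np.float64(2.27), np.float64(-0.1)))]
0.045 0.63 [(10, (np.float64(0.35), np.float64(1.92), np.float64(0.7))), (20, (np.float64(0.3), np.float64(2.01), np.float64(0.49))), (25, (np.float64(0.28), np.float64(2.05), np.float64(0.38))), (30, (np.float64(0.26), np.float64(2.09), np.float64(0.27))), (35, (np.float64(0.25), np.float64(2.13), np.float64(0.15))), (45, (np.float64(0.25), np.float64(2.2), np.float64(-0.09)))]
```

Request:
{"fn": "drive_tool", "kwargs": {
  "series": [
    [[0,0,0],[0,5.5,0]],
    [[0,0,0],[0,5.5,0]],
    [[0.3,0,-0.14],[0,0,0]],
    [[0.3,0,-0.14],[0,0,0]],
    [[0.3,0,-0.14],[0,0,0]]
  ]
}}

```text
time: 7.85
eef_pos: [0.5085, 0.0981, 0.0662]
tcp_rot: [-0.006, 0.527, 0.01, 0.85]
contact_force: [-0.6, 0.9, 1.4]
opening: 0.35
```

```bash
python3 - <<'E'
from h import *
mv((.515,.099,.05),down(np.pi/2+.021,-25))
print(ctrl.get_state()['qpos'].round(2))
for n in ('side',):
    i=cam(n)[0]; save(cv2.resize(i[80:230,270:470] if n=='side' else i[100:240,200:400],None,fx=4,fy=4),n+'5')
E
```

```text
t 7.85 pos [0.5085 0.0981 0.0662] F [-0.6  0.9  1.4] op 0.35
axes x,y,z: [[0.444, 0.011, -0.896], [-0.024, 1.0, -0.0], [0.896, 0.021, 0.444]]
shift tot [ 0.348  0.016 -0.027] rows 1.0
turn deg (tool) [ 0.15  1.35 -0.07]
[-0.01 -0.01  2.33  0.05  0.37 -1.65]
```

View pics/side5.png

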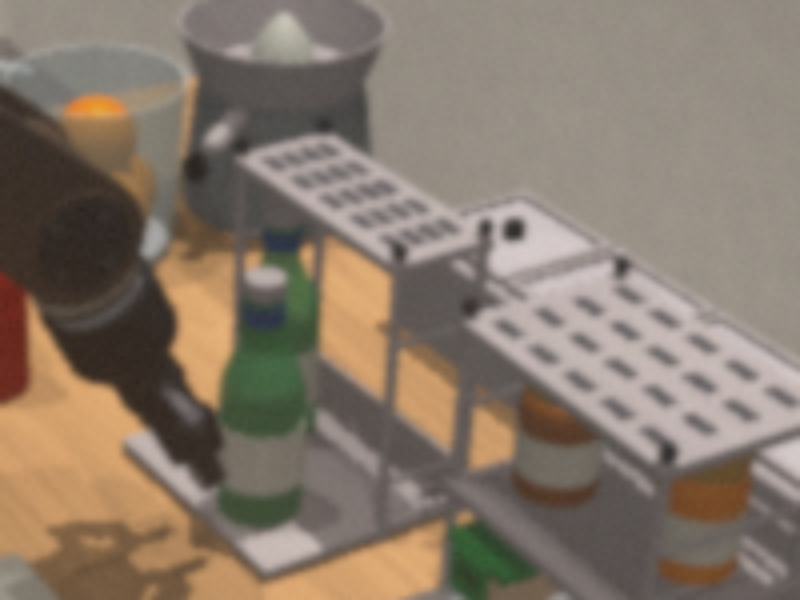

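Request:
{"fn": "drive_tool", "kwargs": {
  "series": [
    [[0.3,0,-0.2],[0,0,0]],
    [[0,0,0],[0,0,0]],
    [[0.04,0,0.09],[0,0,0]],
    [[0.04,0,0.09],[0,0,0]],
    [[0.04,0,0.09],[0,0,0]]
  ]
}}

```text
time: 8.4
eef_pos: [0.5256, 0.0985, 0.0557]
tcp_rot: [-0.007, 0.524, 0.01, 0.852]
contact_force: [-2.0, -0.5, -0.2]
opening: 0.348
```

```bash
python3 - <<'E'
from h import *
mv((.515,.099,.05),down(np.pi/2+.021,-25))
E
```

```text
t 8.4 pos [0.5256 0.0985 0.0557] F [-2.  -0.5 -0.2] op 0.348
axes x,y,z: [[0.451, 0.01, -0.892], [-0.024, 1.0, -0.001], [0.892, 0.022, 0.451]]
shift tot [ 0.006  0.015 -0.24 ] rows 1.0
turn deg (tool) [ 0.17  1.82 -0.04]
```

Request:
{"fn": "drive_tool", "kwargs": {
  "series": [
    [[0.13,0,0.15],[0,0,0]],
    [[0.12,0,0.16],[0,0,0]],
    [[0.11,0,0.17],[0,0,0]],
    [[0.1,0,0.17],[0,0,0]],
    [[0.1,0,0.17],[0,0,0]]
  ]
}}

```text
time: 8.9
eef_pos: [0.5791, 0.1001, 0.0503]
tcp_rot: [-0.007, 0.524, 0.01, 0.852]
contact_force: [-3.9, 0.8, 3.9]
opening: 0.354
```

```bash
python3 - <<'E'
from h import *
mv((.596,.1,.05),down(np.pi/2+.021,-25))
for n in ('side',):
    i=cam(n)[0]; save(cv2.resize(i[80:230,270:470] if n=='side' else i[100:240,200:400],None,fx=4,fy=4),n+'6')
E
```

```text
t 8.9 pos [0.5791 0.1001 0.0503] F [-3.9  0.8  3.9] op 0.354
axes x,y,z: [[0.451, 0.011, -0.893], [-0.025, 1.0, -0.001], [0.892, 0.022, 0.451]]
shift tot [ 0.157 -0.01   0.299] rows 1.0
turn deg (tool) [ 0.2   1.81 -0.06]
```

View pics/side6.png

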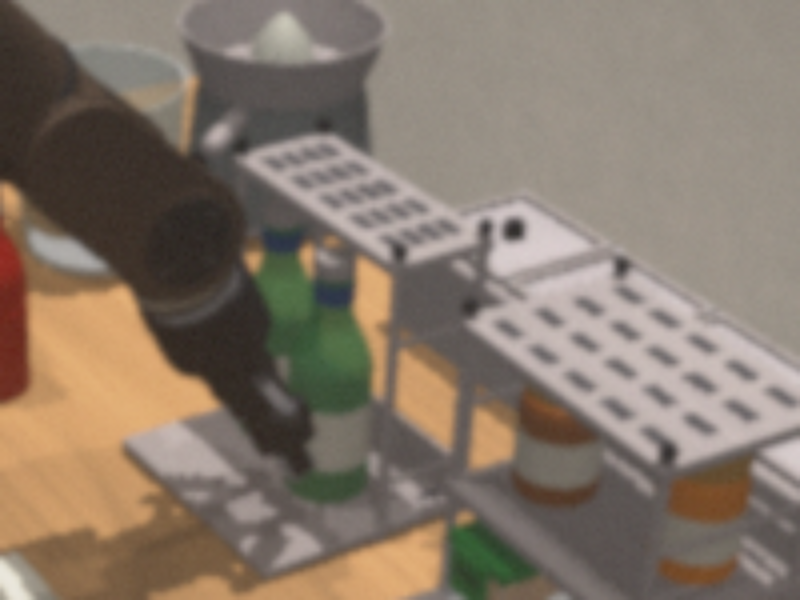

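Request:
{"fn": "drive_tool", "kwargs": {
  "series": [
    [[0.06,0,0.09],[0,0,0]],
    [[0.05,0,0.09],[0,0,0]],
    [[0.05,0,0.09],[0,0,0]]
  ]
}}

```text
time: 9.25
eef_pos: [0.5973, 0.1004, 0.049]
tcp_rot: [-0.007, 0.524, 0.01, 0.852]
contact_force: [-4.5, -0.3, 3.7]
opening: 0.35
```

Request:
{"fn": "drive_tool", "kwargs": {
  "series": [
    [[0.03,0,0.04],[0,0,0]],
    [[0.03,0,0.04],[0,0,0]]
  ]
}}

```text
time: 9.45
eef_pos: [0.6029, 0.1005, 0.0482]
tcp_rot: [-0.007, 0.524, 0.01, 0.852]
contact_force: [-4.8, 0.8, 3.2]
opening: 0.348
```

Request:
{"fn": "drive_tool", "kwargs": {
  "series": [
    [[0.02,0,0.04],[0,0,0]],
    [[0.02,0,0.03],[0,0,0]]
  ]
}}

```text
time: 9.65
eef_pos: [0.6071, 0.1006, 0.048]
tcp_rot: [-0.007, 0.524, 0.01, 0.852]
contact_force: [-3.9, -0.1, 2.8]
opening: 0.35
```

Request:
{"fn": "drive_tool", "kwargs": {
  "series": [
    [[0.02,0,0.03],[0,0,0]],
    [[0.02,0,0.03],[0,0,0]]
  ]
}}

```text
time: 9.85
eef_pos: [0.6102, 0.1008, 0.0474]
tcp_rot: [-0.007, 0.524, 0.01, 0.851]
contact_force: [-9.9, -1.0, 7.5]
opening: 0.351
```

Request:
{"fn": "drive_tool", "kwargs": {
  "series": [
    [[0.01,0,0.03],[0,0,0]]
  ]
}}

```text
time: 9.95
eef_pos: [0.6104, 0.1008, 0.0469]
tcp_rot: [-0.007, 0.526, 0.01, 0.85]
contact_force: [-12.3, -2.1, 10.3]
opening: 0.351
```

Request:
{"fn": "drive_tool", "kwargs": {
  "series": [
    [[0.01,0,0.02],[0,0,0]]
  ]
}}

```text
time: 10.05
eef_pos: [0.6102, 0.1008, 0.0463]
tcp_rot: [-0.007, 0.528, 0.01, 0.849]
contact_force: [-8.9, -1.2, 8.8]
opening: 0.349
```

Request:
{"fn": "drive_tool", "kwargs": {
  "series": [
    [[0.02,0,0.05],[0,0,0]]
  ]
}}

```text
time: 10.15
eef_pos: [0.6106, 0.1009, 0.0455]
tcp_rot: [-0.007, 0.531, 0.011, 0.847]
contact_force: [-16.1, -2.2, 11.8]
opening: 0.352
```

Request:
{"fn": "drive_tool", "kwargs": {
  "series": [
    [[0.02,0,0.06],[0,0,0]]
  ]
}}

```text
time: 10.25
eef_pos: [0.6107, 0.1009, 0.0445]
tcp_rot: [-0.007, 0.534, 0.011, 0.845]
contact_force: [-17.3, -3.7, 12.4]
opening: 0.346
```

Request:
{"fn": "drive_tool", "kwargs": {
  "series": [
    [[-0.03,0,-0.06],[0,0,0]],
    [[-0.1,0,-0.25],[0,0,0]],
    [[-0.25,0,-0.5],[0,0,0]],
    [[-0.25,0,-0.5],[0,0,0]],
    [[-0.25,0,-0.5],[0,0,0]]
  ]
}}

```text
time: 10.75
eef_pos: [0.514, 0.0973, 0.0473]
tcp_rot: [-0.007, 0.529, 0.01, 0.849]
contact_force: [0.6, -0.0, 0.6]
opening: 0.345
```

```bash
python3 - <<'E'
from h import *
mv((.44,.099,.2),down(np.pi/2,0))
for n in ('side','top'):
    i=cam(n)[0]; save(cv2.resize(i[80:230,270:470] if n=='side' else i[100:240,200:400],None,fx=4,fy=4),n+'7')
E
```

```text
t 10.75 pos [0.514  0.0973 0.0473] F [ 0.6 -0.   0.6] op 0.345
axes x,y,z: [[0.441, 0.009, -0.897], [-0.024, 1.0, -0.001], [0.897, 0.022, 0.441]]
shift tot [-3.393  0.065  0.019] rows 4.0
turn deg (tool) [ 1.38 26.17 -0.24]
```

View pics/side7.png

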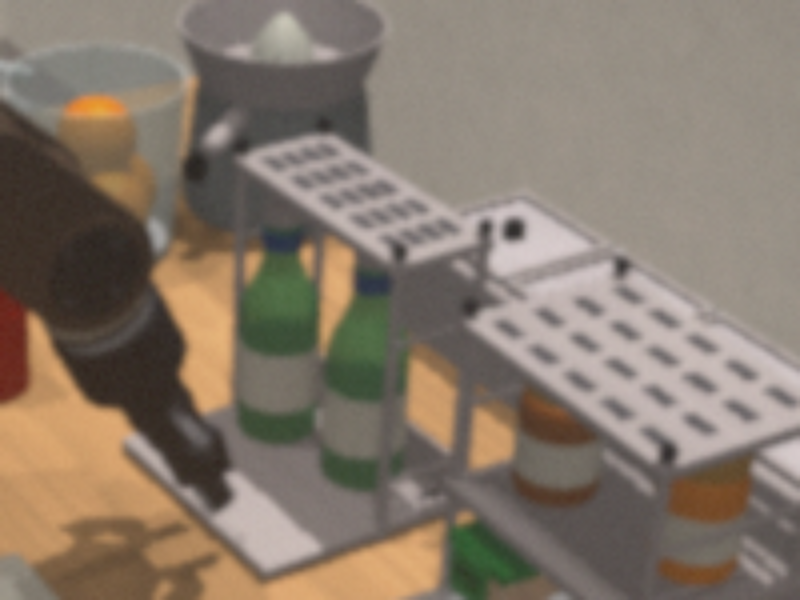

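View pics/top7.png

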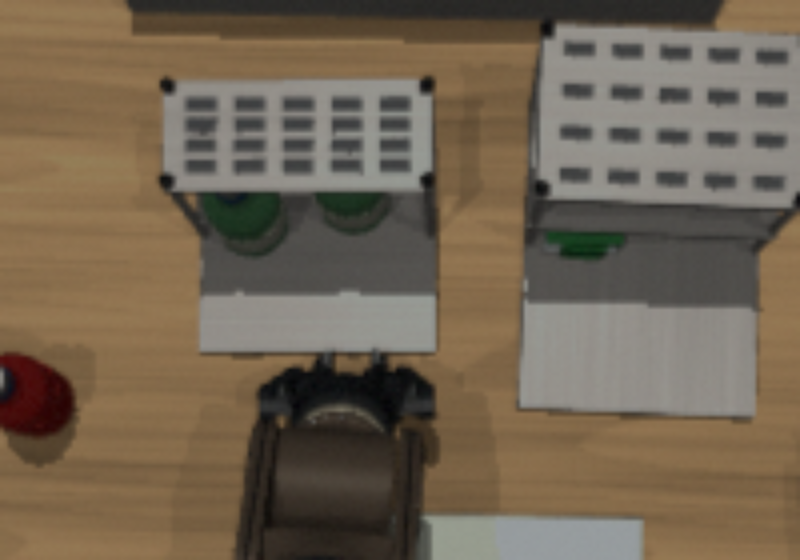

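Request:
{"fn": "drive_tool", "kwargs": {
  "series": [
    [[-0.7,0,0],[0,8,0]],
    [[-0.7,-0.2,0.1],[0,8,0]],
    [[-0.7,-0.5,0],[0,8,0]],
    [[-0.5,-0.8,0],[0,2,0]],
    [[0,-0.9,0],[-1,0,0]]
  ],
  "grip": -1
}}

```text
time: 11.35
eef_pos: [0.49, -0.0222, 0.1691]
tcp_rot: [-0.019, 0.699, 0.017, 0.715]
contact_force: [1.1, 0.7, 0.1]
opening: 0.004
```

```bash
python3 - <<'E'
from h import *
mv((.458,-.291,.16),down(np.pi/2,0))
E
```

```text
t 11.35 pos [ 0.49   -0.0222  0.1691] F [1.1 0.7 0.1] op 0.004
axes x,y,z: [[0.023, -0.003, -1.0], [-0.051, 0.999, -0.004], [0.998, 0.051, 0.023]]
shift tot [ 0.182 -5.336 -0.919] rows 6.0
turn deg (tool) [2.93 1.32 0.2 ]
```

Request:
{"fn": "drive_tool", "kwargs": {
  "series": [
    [[0,-0.9,-0.1],[1,1.3,0]],
    [[0,-0.95,-0.15],[1,0,0]],
    [[0,-0.95,-0.1],[1,0,0]],
    [[0,-0.95,-0.1],[0,0,0]],
    [[0,-0.95,-0.1],[0,0,0]]
  ]
}}

```text
time: 11.85
eef_pos: [0.475, -0.27, 0.1772]
tcp_rot: [-0.004, 0.699, -0.006, 0.715]
contact_force: [0.8, -0.0, -0.5]
opening: 0.0
```

```bash
python3 - <<'E'
from h import *
mv((.458,-.291,.1),down(np.pi/2,0))
E
```

```text
t 11.85 pos [ 0.475  -0.27    0.1772] F [ 0.8 -0.  -0.5] op 0.0
axes x,y,z: [[0.022, -0.015, -1.0], [0.002, 1.0, -0.015], [1.0, -0.002, 0.022]]
shift tot [ 1.543 -0.398 -0.373] rows 2.0
turn deg (tool) [-0.12  1.24  0.85]
```

Request:
{"fn": "drive_tool", "kwargs": {
  "series": [
    [[0.5,-0.2,-0.2],[0,1.2,0.8]],
    [[0.5,-0.2,-0.15],[0,0,0]],
    [[0.4,0,0],[0,0,0]],
    [[0,0,0],[0,0,0]]
  ]
}}

```text
time: 12.25
eef_pos: [0.462, -0.3055, 0.109]
tcp_rot: [-0.0, 0.702, -0.01, 0.712]
contact_force: [0.0, 0.3, 0.1]
opening: -0.0
```

```bash
python3 - <<'E'
from h import *
mv((.458,-.291,.036),down(np.pi/2,0))
for n in ('side','top'):
    i=cam(n)[0]; save(cv2.resize(i[260:360,300:440] if n=='side' else i[170:290,350:480],None,fx=5,fy=5),n+'8')
E
```

```text
t 12.25 pos [ 0.462  -0.3055  0.109 ] F [0.  0.3 0.1] op -0.0
axes x,y,z: [[0.013, -0.014, -1.0], [0.013, 1.0, -0.014], [1.0, -0.013, 0.013]]
shift tot [ 1.454  0.309 -0.104] rows 2.0
turn deg (tool) [-0.76  0.76  0.8 ]
```

View pics/side8.png

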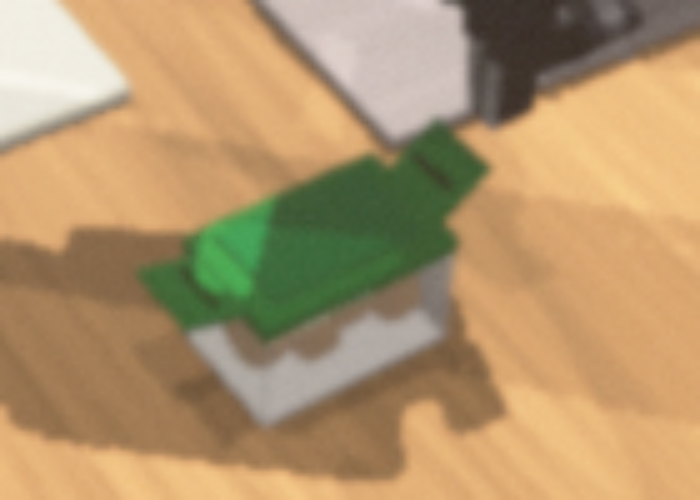

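Request:
{"fn": "drive_tool", "kwargs": {
  "series": [
    [[0,0.28,-0.1],[0,0.7,0.8]],
    [[0.3,0,0],[0,0,0]],
    [[0.25,0,0],[0,0,0]],
    [[0.25,0,0],[0,0,0]],
    [[0.2,0,0],[0,0,0]]
  ]
}}

```text
time: 12.85
eef_pos: [0.4647, -0.2932, 0.0656]
tcp_rot: [-0.001, 0.701, -0.008, 0.713]
contact_force: [1.2, 0.3, 1.9]
opening: -0.0
```

```bash
python3 - <<'E'
from h import *
mv((.456,-.291,.036),down(np.pi/2,0))
E
```

```text
t 12.85 pos [ 0.4647 -0.2932  0.0656] F [1.2 0.3 1.9] op -0.0
axes x,y,z: [[0.017, -0.013, -1.0], [0.009, 1.0, -0.013], [1.0, -0.009, 0.017]]
shift tot [ 0.588  0.05  -0.184] rows 1.0
turn deg (tool) [-0.53  0.98  0.73]
```

Request:
{"fn": "drive_tool", "kwargs": {
  "series": [
    [[0.1,0.05,-0.15],[0,1,0.7]],
    [[0.2,0,-0.05],[0,0,0]],
    [[0.2,0,0],[0,0,0]],
    [[0.15,0,0],[0,0,0]]
  ]
}}

```text
time: 13.25
eef_pos: [0.4546, -0.291, 0.03]
tcp_rot: [0.003, 0.707, -0.003, 0.707]
contact_force: [1.4, -0.5, 0.4]
opening: 0.001
```

```bash
python3 - <<'E'
from h import *
mv((.456,-.291,.036),down(np.pi/2,0))
for n in ('side','top'):
    i=cam(n)[0]; save(cv2.resize(i[260:360,300:440] if n=='side' else i[170:290,350:480],None,fx=5,fy=5),n+'9')
E
```

```text
t 13.25 pos [ 0.4546 -0.291   0.03  ] F [ 1.4 -0.5  0.4] op 0.001
axes x,y,z: [[-0.0, -0.0, -1.0], [0.009, 1.0, -0.0], [1.0, -0.009, -0.0]]
shift tot [-0.121 -0.001  0.028] rows 1.0
turn deg (tool) [-0.52 -0.03  0.01]
```

View pics/side9.png

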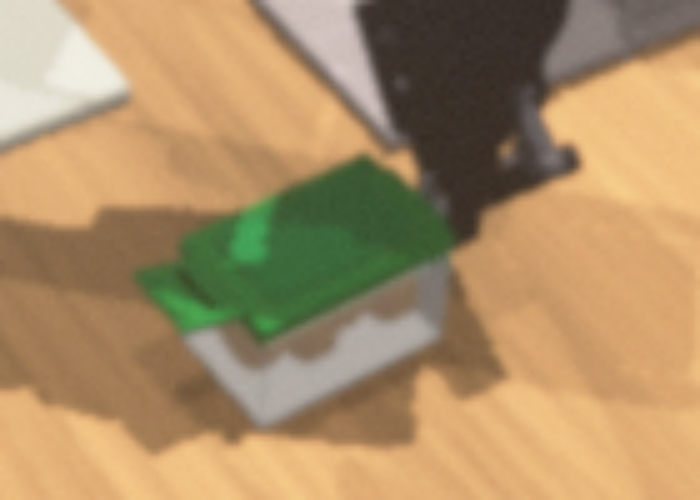

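Request:
{"fn": "drive_tool", "kwargs": {
  "series": [
    [[0,0,-0.06],[0,0,0]],
    [[0,0,-0.06],[0,0,0]]
  ]
}}

```text
time: 13.55
eef_pos: [0.4475, -0.29, 0.0285]
tcp_rot: [0.004, 0.708, -0.002, 0.706]
contact_force: [1.5, 0.2, -0.1]
opening: 0.003
```

Request:
{"fn": "drive_tool", "kwargs": {
  "series": [
    [[0,0,-0.06],[0,0,0]],
    [[0,0,-0.03],[0,0,0]]
  ]
}}

```text
time: 13.75
eef_pos: [0.4424, -0.2898, 0.0286]
tcp_rot: [0.004, 0.708, -0.002, 0.706]
contact_force: [2.7, 0.5, -1.5]
opening: -0.002
```

Request:
{"fn": "drive_tool", "kwargs": {
  "series": [
    [[0,0,0.3],[0,0,0]],
    [[-0.4,0,0.3],[0,0,0]],
    [[-0.9,0,0.3],[0,0,0]],
    [[-0.9,0.3,0.6],[0,0,0]],
    [[-0.5,0.7,0.5],[0,0,0]]
  ],
  "grip": 1
}}

```text
time: 14.25
eef_pos: [0.5417, -0.2421, 0.1603]
tcp_rot: [0.01, 0.712, -0.003, 0.702]
contact_force: [-0.3, 0.8, 0.7]
opening: 0.847
```

```bash
python3 - <<'E'
from h import *
mv((.378,-.291,.12),down(np.pi/2,0))
for n in ('side','top'):
    i=cam(n)[0]; save(cv2.resize(i[260:360,300:440] if n=='side' else i[170:290,350:480],None,fx=5,fy=5),n+'10')
E
```

```text
t 14.25 pos [ 0.5417 -0.2421  0.1603] F [-0.3  0.8  0.7] op 0.847
axes x,y,z: [[-0.014, 0.01, -1.0], [0.017, 1.0, 0.01], [1.0, -0.017, -0.015]]
shift tot [ 0.842 -1.042 -3.244] rows 4.0
turn deg (tool) [-0.98 -0.83 -0.58]
```

View pics/side10.png

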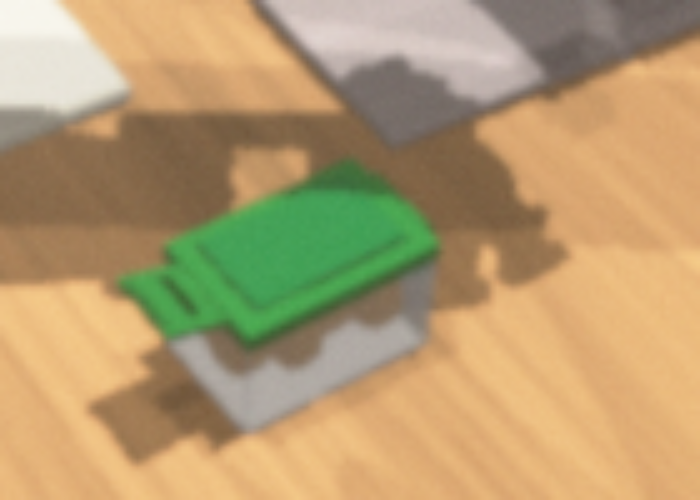

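View pics/top10.png

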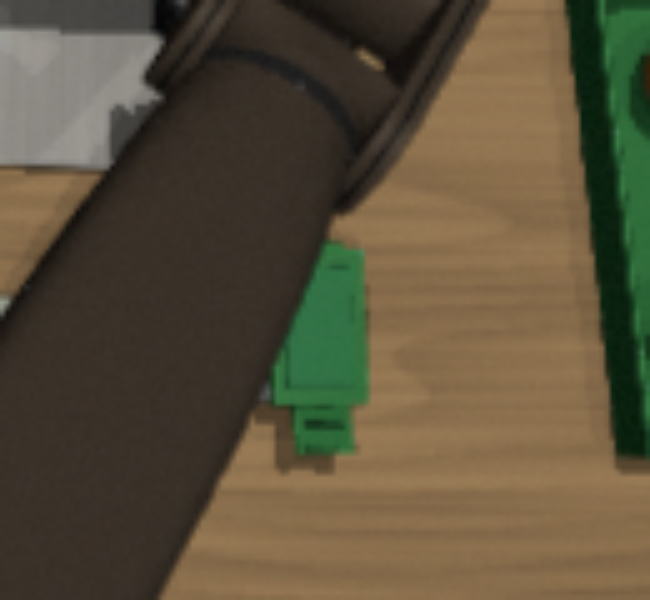

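```bash
python3 - <<'E'
from h import *
i,K,R,t=cam('top')
P=lambda x,y:plane(K,R,t,(x/5+350-.4,y/5+170-.4),.06)[:2]
a,b,c=P(273,403),P(369,403),P(363,247)
print(a,b,c); u=(c-b)/np.linalg.norm(c-b); print('yaw',np.arctan2(u[1],u[0]), 'center',(a+b)/2+u*.048, (a+c)/2)
E
```

```text
[ 0.3320867  -0.26316746] [ 0.33319282 -0.32201166] [ 0.42875351 -0.31861303]
yaw 0.03555016524301673 center [ 0.38060943 -0.29088351] [ 0.3804201  -0.29089025]
```

Request:
{"fn": "drive_tool", "kwargs": {
  "series": [
    [[0,-0.3,-0.8],[0,-0.8,-0.5]],
    [[0.1,-0.3,-0.8],[0.4,0,0]],
    [[0.1,-0.3,-0.8],[0,0,0]],
    [[0.1,-0.1,-0.6],[0,0,0]],
    [[0,0,0],[0,0,0]]
  ]
}}

```text
time: 14.9
eef_pos: [0.3833, -0.287, 0.1369]
tcp_rot: [0.008, 0.711, -0.002, 0.703]
contact_force: [0.6, -1.2, -0.4]
opening: 0.999
```

```bash
python3 - <<'E'
from h import *
mv((.3805,-.291,.03),down(np.pi/2+.025,0))
E
```

```text
t 14.9 pos [ 0.3833 -0.287   0.1369] F [ 0.6 -1.2 -0.4] op 0.999
axes x,y,z: [[-0.012, 0.009, -1.0], [0.014, 1.0, 0.008], [1.0, -0.014, -0.012]]
shift tot [ 2.137 -0.099 -0.029] rows 3.0
turn deg (tool) [-2.22 -0.67 -0.49]
```

Request:
{"fn": "drive_tool", "kwargs": {
  "series": [
    [[0.3,-0.09,-0.03],[-2.2,-0.7,-0.5]],
    [[0.5,0,0],[0,0,0]],
    [[0.5,0,0],[0,0,0]],
    [[0,0,0],[0,0,0]]
  ]
}}

```text
time: 15.3
eef_pos: [0.3791, -0.2923, 0.0674]
tcp_rot: [-0.007, 0.708, 0.008, 0.706]
contact_force: [0.2, 0.4, 0.2]
opening: 1.003
```

```bash
python3 - <<'E'
from h import *
mv((.3805,-.291,.03),down(np.pi/2+.025,0))
for n in ('side','top'):
    i=cam(n)[0]; save(cv2.resize(i[240:360,300:440] if n=='side' else i[170:290,350:480],None,fx=5,fy=5),n+'11')
E
```

```text
t 15.3 pos [ 0.3791 -0.2923  0.0674] F [0.2 0.4 0.2] op 1.003
axes x,y,z: [[-0.002, 0.002, -1.0], [-0.021, 1.0, 0.002], [1.0, 0.021, -0.002]]
shift tot [0.748 0.023 0.03 ] rows 1.0
turn deg (tool) [-0.23 -0.13 -0.13]
```

View pics/side11.png

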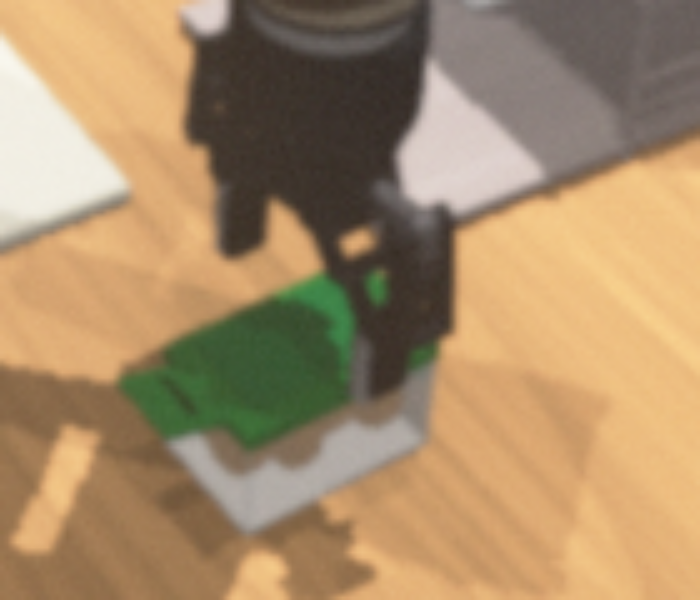

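Request:
{"fn": "drive_tool", "kwargs": {
  "series": [
    [[0.35,0.02,0.03],[0,0,0]],
    [[0.3,0,0],[0,0,0]],
    [[0.12,0,0],[0,0,0]],
    [[0,0,0],[0,0,0]]
  ]
}}

```text
time: 15.8
eef_pos: [0.3868, -0.2972, 0.037]
tcp_rot: [-0.012, 0.704, 0.004, 0.71]
contact_force: [-0.1, -0.1, 0.0]
opening: 1.002
```

```bash
python3 - <<'E'
from h import *
mv((.3805,-.291,.03),down(np.pi/2+.025,0))
E
```

```text
t 15.8 pos [ 0.3868 -0.2972  0.037 ] F [-0.1 -0.1  0. ] op 1.002
axes x,y,z: [[0.009, -0.011, -1.0], [-0.022, 1.0, -0.011], [1.0, 0.022, 0.008]]
shift tot [ 0.137  0.128 -0.123] rows 1.0
turn deg (tool) [-0.15  0.49  0.64]
```

Request:
{"fn": "drive_tool", "kwargs": {
  "series": [
    [[0.1,0.12,-0.12],[0,0.5,0.6]],
    [[0,0,0],[0,0,0]]
  ]
}}

```text
time: 16.0
eef_pos: [0.3813, -0.292, 0.0335]
tcp_rot: [-0.009, 0.707, 0.007, 0.707]
contact_force: [-0.1, 0.6, 0.4]
opening: 0.998
```

```bash
python3 - <<'E'
from h import *
mv((.3805,-.291,.03),down(np.pi/2+.025,0))
print(ctrl.get_state()['qpos'].round(2))
E
```

```text
t 16.0 pos [ 0.3813 -0.292   0.0335] F [-0.1  0.6  0.4] op 0.998
axes x,y,z: [[0.001, -0.002, -1.0], [-0.023, 1.0, -0.002], [1.0, 0.023, 0.001]]
shift tot [ 0.069  0.02  -0.016] rows 1.0
turn deg (tool) [-0.13  0.06  0.13]
[-0.86  0.15  2.18 -0.    0.82 -2.46]
```

Request:
{"fn": "drive_tool", "kwargs": {
  "series": [
    [[0.03,0.02,0],[0,0,0]],
    [[0,0,0],[0,0,0]],
    [[0,0,0],[0,0,0]],
    [[0,0,0],[0,0,0]]
  ],
  "grip": -1,
  "newtons": 35
}}

```text
time: 16.4
eef_pos: [0.3818, -0.2918, 0.0333]
tcp_rot: [-0.01, 0.706, 0.006, 0.708]
contact_force: [1.1, 0.0, -1.5]
opening: 0.701
```

```bash
python3 - <<'E'
from h import *
yaw=-.02; o=np.array([.609,-.130]); c,s=np.cos(yaw),np.sin(yaw)
w=o+np.array([[c,-s],[s,c]])@np.array([-.07,-.035]); print(w)
mv((w[0],w[1],.1),down(np.pi/2+yaw,0))
E
```

```text
[ 0.53831405 -0.16359309]
t 16.4 pos [ 0.3818 -0.2918  0.0333] F [ 1.1  0.  -1.5] op 0.701
axes x,y,z: [[0.003, -0.005, -1.0], [-0.023, 1.0, -0.005], [1.0, 0.023, 0.003]]
shift tot [-1.337  2.484  3.192] rows 5.0
turn deg (tool) [2.46 0.17 0.28]
```

Request:
{"fn": "drive_tool", "kwargs": {
  "series": [
    [[-0.3,0,0],[0,0,0]],
    [[-0.6,0.1,0.1],[0,0,0]],
    [[-0.4,0.4,0.5],[1.2,0,0]],
    [[0,0.5,0.65],[1.2,0,0]],
    [[0,0.5,0.65],[0,0,0]]
  ]
}}

```text
time: 16.9
eef_pos: [0.4732, -0.2135, 0.0956]
tcp_rot: [0.012, 0.709, -0.009, 0.705]
contact_force: [-0.4, -0.2, -4.3]
opening: 0.698
```

```bash
python3 - <<'E'
from h import *
mv((.538,-.1635,.08),down(np.pi/2-.02,0))
E
```

```text
t 16.9 pos [ 0.4732 -0.2135  0.0956] F [-0.4 -0.2 -4.3] op 0.698
axes x,y,z: [[-0.006, 0.004, -1.0], [0.03, 1.0, 0.004], [1.0, -0.03, -0.006]]
shift tot [0.308 1.037 1.267] rows 2.0
turn deg (tool) [-0.57 -0.34 -0.22]
```

Request:
{"fn": "drive_tool", "kwargs": {
  "series": [
    [[0,0.4,0.5],[-0.5,-0.3,-0.2]],
    [[0,0.4,0.45],[0,0,0]],
    [[0,0.1,0.15],[0,0,0]],
    [[0,0,0],[0,0,0]]
  ]
}}

```text
time: 17.3
eef_pos: [0.5316, -0.1633, 0.0921]
tcp_rot: [0.007, 0.709, -0.004, 0.705]
contact_force: [-0.8, -0.4, -3.9]
opening: 0.696
```

```bash
python3 - <<'E'
from h import *
mv((.538,-.1635,.08),down(np.pi/2-.02,0))
for n in ('side','top'):
    i=cam(n)[0]; save(cv2.resize(i[160:300,320:480] if n=='side' else i[100:240,300:440],None,fx=4.5,fy=4.5),n+'12')
E
```

```text
t 17.3 pos [ 0.5316 -0.1633  0.0921] F [-0.8 -0.4 -3.9] op 0.696
axes x,y,z: [[-0.005, 0.004, -1.0], [0.015, 1.0, 0.004], [1.0, -0.015, -0.005]]
shift tot [ 0.242 -0.003  0.129] rows 1.0
turn deg (tool) [ 0.26 -0.3  -0.22]
```

View pics/side12.png

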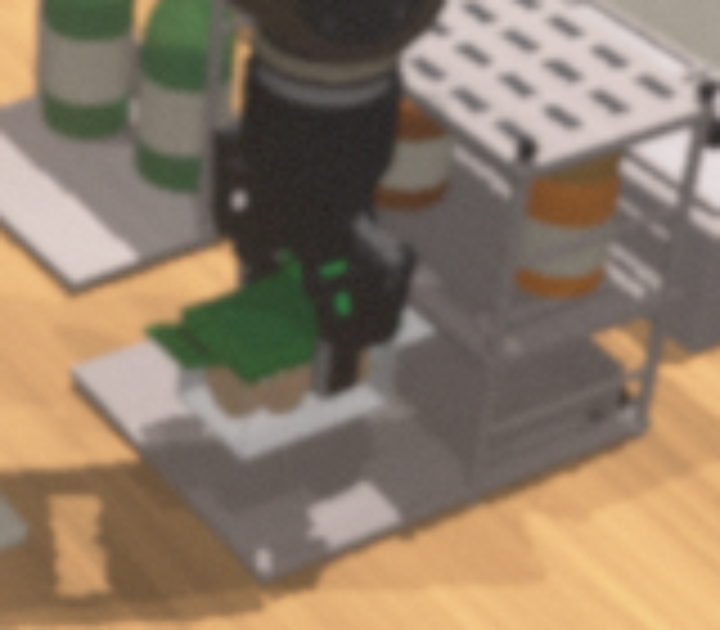

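Request:
{"fn": "drive_tool", "kwargs": {
  "series": [
    [[0.3,0,0.12],[0,-0.3,-0.2]],
    [[0.3,0,0],[0,0,0]],
    [[0.1,0,0],[0,0,0]],
    [[0,0,0],[0,0,0]]
  ]
}}

```text
time: 17.8
eef_pos: [0.5327, -0.167, 0.0545]
tcp_rot: [0.008, 0.709, -0.007, 0.705]
contact_force: [0.0, -0.6, -3.6]
opening: 0.694
```

```bash
python3 - <<'E'
from h import *
mv((.538,-.1635,.045),down(np.pi/2-.02,0))
E
```

```text
t 17.8 pos [ 0.5327 -0.167   0.0545] F [ 0.  -0.6 -3.6] op 0.694
axes x,y,z: [[-0.005, 0.001, -1.0], [0.022, 1.0, 0.001], [1.0, -0.022, -0.005]]
shift tot [0.191 0.072 0.106] rows 1.0
turn deg (tool) [-0.11 -0.26 -0.05]
```

Request:
{"fn": "drive_tool", "kwargs": {
  "series": [
    [[0.05,0.06,0.1],[0,-0.3,0]],
    [[0.05,0,0],[0,0,0]],
    [[0.04,0,0],[0,0,0]],
    [[0.03,0,0],[0,0,0]]
  ]
}}

```text
time: 18.2
eef_pos: [0.5383, -0.165, 0.0466]
tcp_rot: [0.008, 0.706, -0.008, 0.708]
contact_force: [0.3, -0.1, -4.0]
opening: 0.695
```

Request:
{"fn": "drive_tool", "kwargs": {
  "series": [
    [[0.03,0,0],[0,0,0]],
    [[0.03,0,0],[0,0,0]]
  ]
}}

```text
time: 18.4
eef_pos: [0.5385, -0.165, 0.0454]
tcp_rot: [0.008, 0.707, -0.008, 0.708]
contact_force: [-7.4, 3.1, 11.3]
opening: 0.697
```

Request:
{"fn": "drive_tool", "kwargs": {
  "series": [
    [[0,0,0],[0,0,0]],
    [[0,0,0],[0,0,0]],
    [[0,0,0],[0,0,0]],
    [[-0.3,0,0],[0,0,0]],
    [[-0.6,0,0],[0,0,0]]
  ],
  "grip": 0.95
}}

```text
time: 18.9
eef_pos: [0.5383, -0.1649, 0.091]
tcp_rot: [0.008, 0.707, -0.008, 0.707]
contact_force: [0.3, 0.3, -0.1]
opening: 0.977
```

Request:
{"fn": "drive_tool", "kwargs": {
  "series": [
    [[-0.8,0,0],[0,0,0]],
    [[-0.7,0,-0.5],[0,0,0]],
    [[0,0,-0.7],[0,0,0]],
    [[0,0,-0.4],[0,0,0]],
    [[0,0,0],[0,0,0]]
  ],
  "grip": -1
}}

```text
time: 19.4
eef_pos: [0.4609, -0.1656, 0.1811]
tcp_rot: [0.004, 0.701, -0.011, 0.713]
contact_force: [0.7, 0.9, 0.5]
opening: 0.121
```

```bash
python3 - <<'E'
from h import *
mv((.47,-.166,.12),down(np.pi/2-.02,0))
for n in ('side','top'):
    i=cam(n)[0]; save(cv2.resize(i[160:300,320:480] if n=='side' else i[100:240,300:440],None,fx=4.5,fy=4.5),n+'13')
E
```

```text
t 19.4 pos [ 0.4609 -0.1656  0.1811] F [0.7 0.9 0.5] op 0.121
axes x,y,z: [[0.017, -0.009, -1.0], [0.022, 1.0, -0.009], [1.0, -0.021, 0.018]]
shift tot [1.224 0.006 0.161] rows 2.0
turn deg (tool) [-0.09  1.01  0.52]
```

View pics/side13.png

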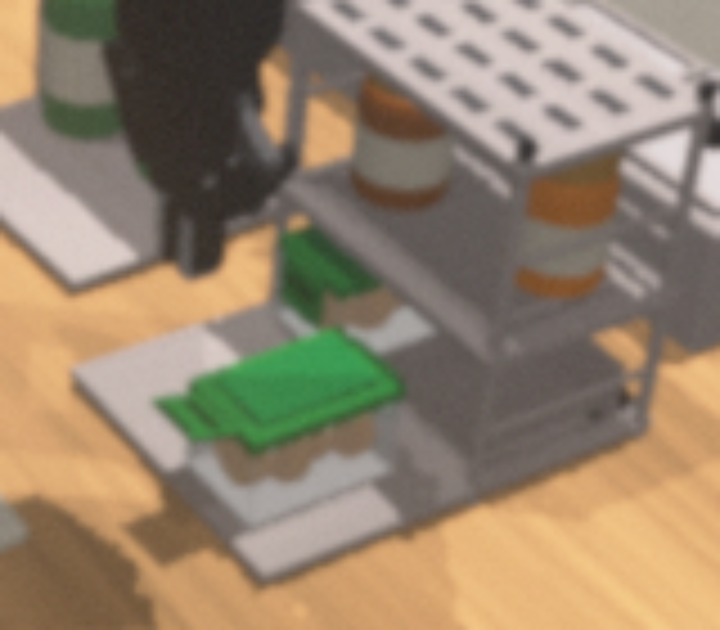

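View pics/top13.png

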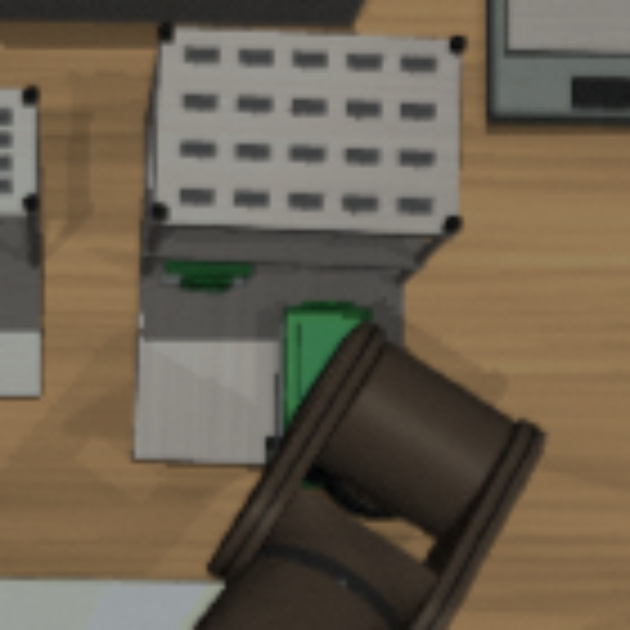

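Request:
{"fn": "drive_tool", "kwargs": {
  "series": [
    [[0.3,0,0],[0,-8,0.5]],
    [[0.3,0,-0.1],[0,-8,0]],
    [[0.3,0,-0.15],[0,-8,0]],
    [[0,0,0],[0,0,0]]
  ]
}}

```text
time: 19.9
eef_pos: [0.4616, -0.1664, 0.1333]
tcp_rot: [0.004, 0.53, -0.009, 0.848]
contact_force: [-0.4, 1.3, -0.6]
opening: 0.002
```

```bash
python3 - <<'E'
from h import *
mv((.462,-.165,.05),down(np.pi/2-.02,-25))
print(ctrl.get_state()['qpos'].round(2))
i,K,R,t=cam('side'); save(cv2.resize(i[160:300,320:480],None,fx=4.5,fy=4.5),'side14')
E
```

```text
t 19.9 pos [ 0.4616 -0.1664  0.1333] F [-0.4  1.3 -0.6] op 0.002
axes x,y,z: [[0.438, -0.01, -0.899], [0.02, 1.0, -0.002], [0.899, -0.017, 0.438]]
shift tot [ 1.501  0.031 -0.722] rows 2.0
turn deg (tool) [0.07 0.97 0.08]
[-0.69 -0.21  2.35  0.44  0.68 -2.54]
```

View pics/side14.png

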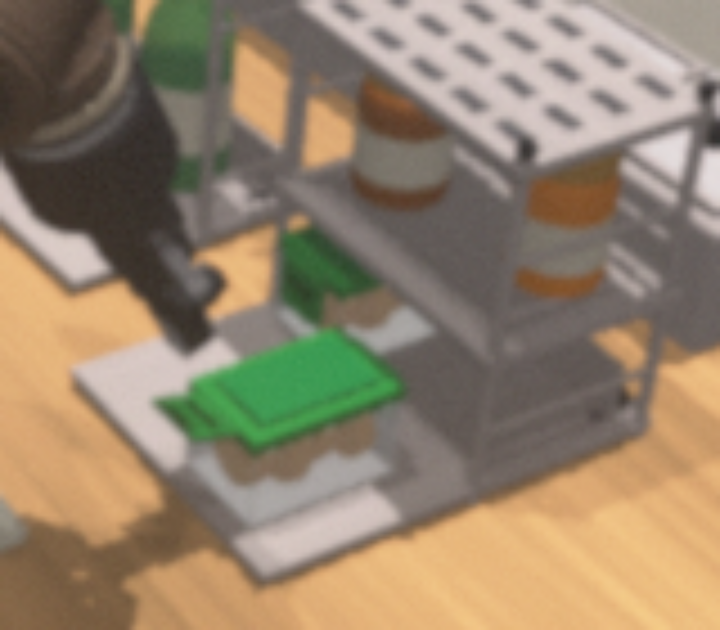

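Request:
{"fn": "drive_tool", "kwargs": {
  "series": [
    [[0.35,0.03,-0.17],[0,0,0]],
    [[0.35,0,-0.17],[0,0,0]],
    [[0.27,0,-0.13],[0,0,0]],
    [[0.2,0,-0.1],[0,0,0]]
  ]
}}

```text
time: 20.35
eef_pos: [0.4763, -0.1742, 0.0817]
tcp_rot: [-0.002, 0.525, -0.012, 0.851]
contact_force: [-3.7, 1.3, 5.6]
opening: 0.003
```

```bash
python3 - <<'E'
from h import *
mv((.462,-.165,.05),down(np.pi/2-.02,-25))
print(ctrl.get_state()['qpos'].round(2))
E
```

```text
t 20.35 pos [ 0.4763 -0.1742  0.0817] F [-3.7  1.3  5.6] op 0.003
axes x,y,z: [[0.449, -0.023, -0.893], [0.018, 1.0, -0.016], [0.893, -0.008, 0.449]]
shift tot [ 0.434  0.189 -0.542] rows 1.0
turn deg (tool) [0.54 1.71 0.79]
[-0.68 -0.06  2.34  0.54  0.54 -2.66]
```

Request:
{"fn": "drive_tool", "kwargs": {
  "series": [
    [[-0.15,0.18,-0.3],[0.5,1,0.7]],
    [[0,0,0],[0,0,0]]
  ]
}}

```text
time: 20.55
eef_pos: [0.4629, -0.1662, 0.0828]
tcp_rot: [0.004, 0.533, -0.008, 0.846]
contact_force: [0.1, 0.2, 0.9]
opening: -0.001
```

```bash
python3 - <<'E'
from h import *
mv((.460,-.165,.05),down(np.pi/2-.02,-25))
i,K,R,t=cam('side'); save(cv2.resize(i[160:300,320:480],None,fx=4.5,fy=4.5),'side15')
E
```

```text
t 20.55 pos [ 0.4629 -0.1662  0.0828] F [0.1 0.2 0.9] op -0.001
axes x,y,z: [[0.433, -0.009, -0.901], [0.018, 1.0, -0.002], [0.901, -0.016, 0.433]]
shift tot [ 0.566  0.024 -0.337] rows 1.0
turn deg (tool) [0.14 0.65 0.04]
```

View pics/side15.png

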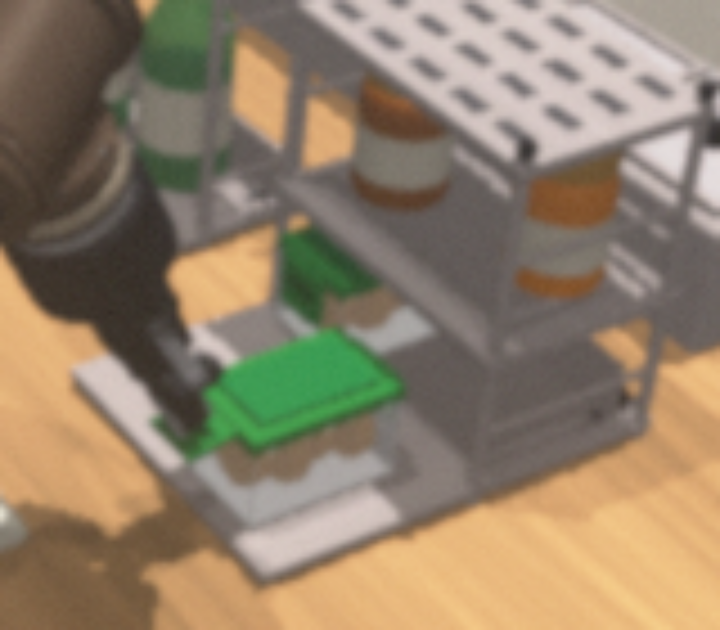

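Request:
{"fn": "drive_tool", "kwargs": {
  "series": [
    [[0.2,0.03,-0.15],[0,0,0]],
    [[0.18,0,-0.12],[0,0,0]],
    [[0.15,0,-0.1],[0,0,0]],
    [[0,0,0],[0,0,0]]
  ]
}}

```text
time: 21.0
eef_pos: [0.4644, -0.1694, 0.0544]
tcp_rot: [0.0, 0.528, -0.011, 0.849]
contact_force: [-2.3, 0.2, 0.1]
opening: -0.001
```

```bash
python3 - <<'E'
from h import *
mv((.464,-.165,.05),down(np.pi/2-.02,-25))
print(ctrl.get_state()['qpos'].round(2))
E
```

```text
t 21.0 pos [ 0.4644 -0.1694  0.0544] F [-2.3  0.2  0.1] op -0.001
axes x,y,z: [[0.442, -0.018, -0.897], [0.019, 1.0, -0.011], [0.897, -0.012, 0.443]]
shift tot [ 0.074  0.09  -0.048] rows 1.0
turn deg (tool) [0.35 1.28 0.52]
[-0.69 -0.03  2.37  0.6   0.5  -2.73]
```

Request:
{"fn": "drive_tool", "kwargs": {
  "series": [
    [[0.04,0.08,0.02],[0.3,1,0.5]],
    [[0.05,0,0.09],[0,0,0]],
    [[0.05,0,0.09],[0,0,0]],
    [[0,0,0],[0,0,0]]
  ]
}}

```text
time: 21.4
eef_pos: [0.4778, -0.1664, 0.0517]
tcp_rot: [0.004, 0.536, -0.008, 0.844]
contact_force: [-0.8, -0.1, -0.9]
opening: -0.001
```

```bash
python3 - <<'E'
from h import *
mv((.474,-.165,.05),down(np.pi/2-.02,-25))
i,K,R,t=cam('side'); save(cv2.resize(i[160:300,320:480],None,fx=4.5,fy=4.5),'side16')
i,K,R,t=cam('top'); save(cv2.resize(i[100:240,300:440],None,fx=4.5,fy=4.5),'top16')
E
```

```text
t 21.4 pos [ 0.4778 -0.1664  0.0517] F [-0.8 -0.1 -0.9] op -0.001
axes x,y,z: [[0.426, -0.009, -0.905], [0.019, 1.0, -0.002], [0.905, -0.017, 0.426]]
shift tot [-0.001  0.026 -0.083] rows 1.0
turn deg (tool) [0.09 0.21 0.06]
```

View pics/side16.png

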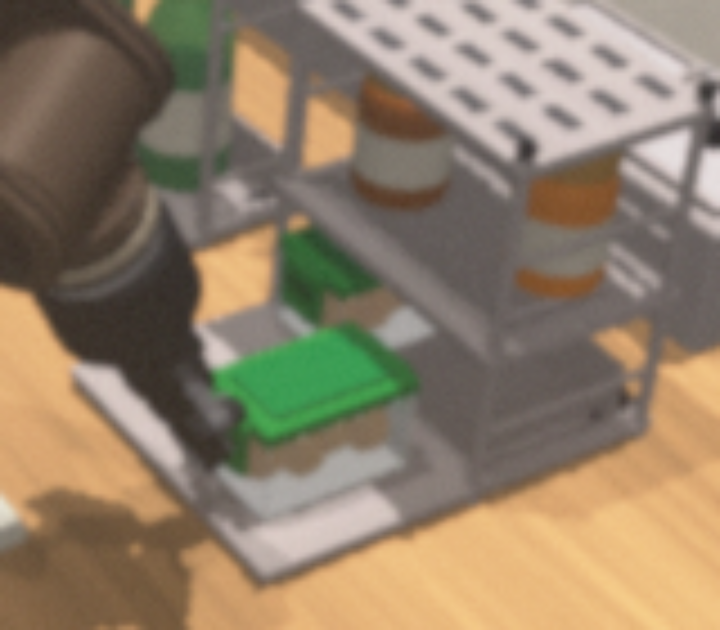

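View pics/top16.png

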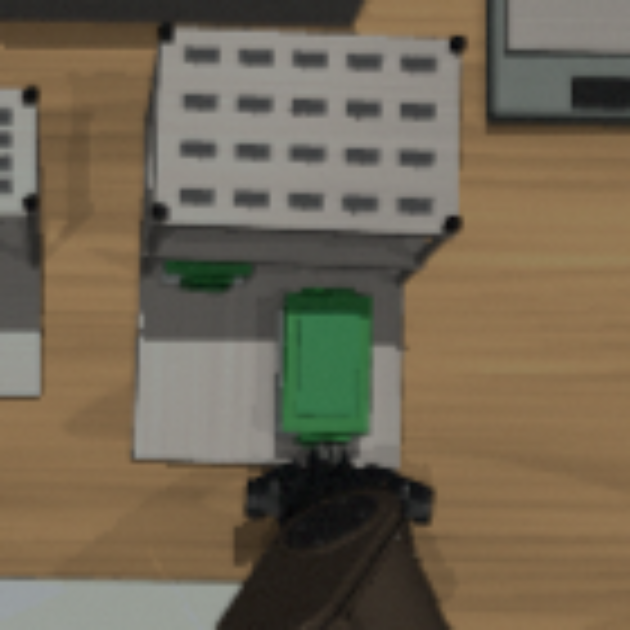

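```bash
python3 - <<'E'
from h import *
i,K,R,t=cam('top')
P=lambda x,y:plane(K,R,t,(x/4.5+300-.4,y/4.5+100-.4),.072)[:2].round(4)
print(P(284,434),P(368,438),P(286,293),P(371,296),P(327.5,365))
E
```

```text
[ 0.4951 -0.1333] [ 0.4935 -0.1906] [ 0.5925 -0.1338] [ 0.5915 -0.1922] [ 0.5432 -0.1626]
```

Request:
{"fn": "drive_tool", "kwargs": {
  "series": [
    [[-0.05,0.07,-0.1],[0,0,0]],
    [[0.09,0,0.15],[0,0,0]],
    [[0.09,0,0.18],[0,0,0]],
    [[0.09,0,0.18],[0,0,0]],
    [[0.08,0,0.18],[0,0,0]]
  ]
}}

```text
time: 22.05
eef_pos: [0.5116, -0.1629, 0.0507]
tcp_rot: [0.005, 0.536, -0.009, 0.844]
contact_force: [-2.0, -0.4, -0.4]
opening: 0.003
```

```bash
python3 - <<'E'
from h import *
mv((.590,-.165,.05),down(np.pi/2-.02,-25))
i,K,R,t=cam('top'); save(cv2.resize(i[100:240,300:440],None,fx=4.5,fy=4.5),'top17')
E
```

```text
t 22.05 pos [ 0.5116 -0.1629  0.0507] F [-2.  -0.4 -0.4] op 0.003
axes x,y,z: [[0.425, -0.009, -0.905], [0.02, 1.0, -0.001], [0.905, -0.018, 0.425]]
shift tot [ 0.68  -0.011  1.414] rows 2.0
turn deg (tool) [0.02 0.18 0.05]
```

View pics/top17.png

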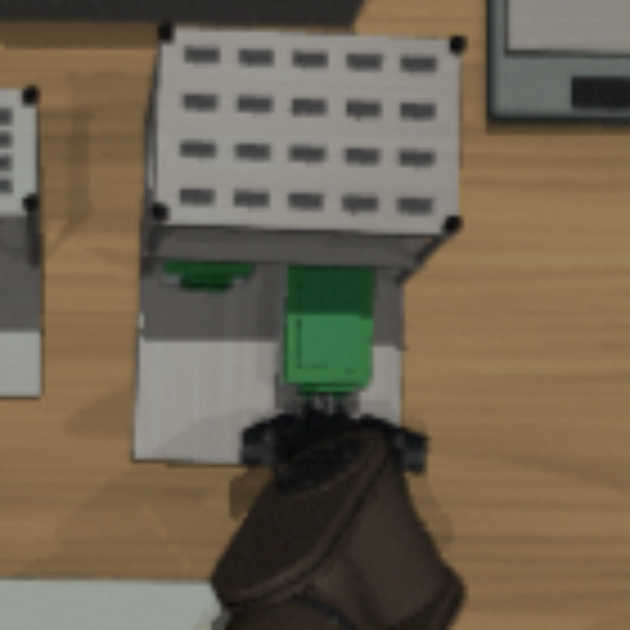

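Request:
{"fn": "drive_tool", "kwargs": {
  "series": [
    [[0.09,0,0.18],[0,0,0]],
    [[0.09,0,0.18],[0,0,0]],
    [[0.09,0,0.18],[0,0,0]],
    [[0.08,0,0.18],[0,0,0]],
    [[0.08,0,0.16],[0,0,0]]
  ]
}}

```text
time: 22.6
eef_pos: [0.5662, -0.1641, 0.0501]
tcp_rot: [0.005, 0.536, -0.009, 0.844]
contact_force: [-2.8, 0.6, 2.3]
opening: 0.0
```

```bash
python3 - <<'E'
from h import *
mv((.590,-.165,.05),down(np.pi/2-.02,-25))
i,K,R,t=cam('top'); save(cv2.resize(i[100:240,300:440],None,fx=4.5,fy=4.5),'top18')
i,K,R,t=cam('side'); save(cv2.resize(i[160:300,320:480],None,fx=4.5,fy=4.5),'side18')
E
```

```text
t 22.6 pos [ 0.5662 -0.1641  0.0501] F [-2.8  0.6  2.3] op 0.0
axes x,y,z: [[0.426, -0.009, -0.905], [0.02, 1.0, -0.001], [0.905, -0.017, 0.426]]
shift tot [ 0.205 -0.008  0.43 ] rows 1.0
turn deg (tool) [0.05 0.22 0.04]
```

View pics/top18.png

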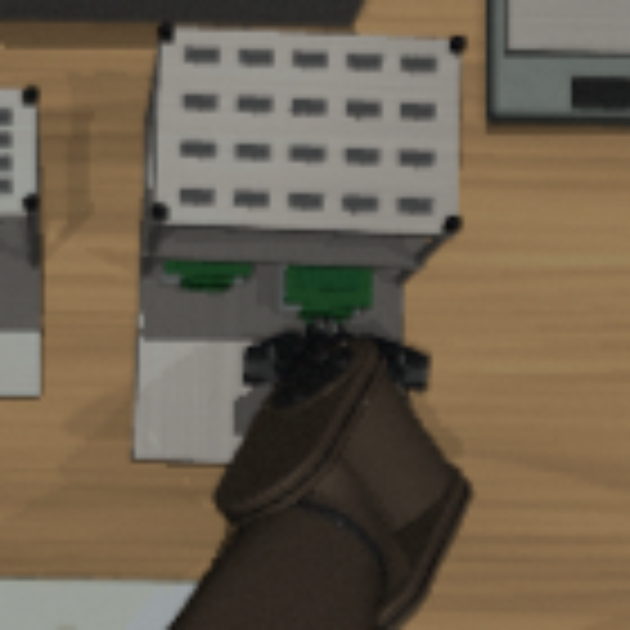

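View pics/side18.png

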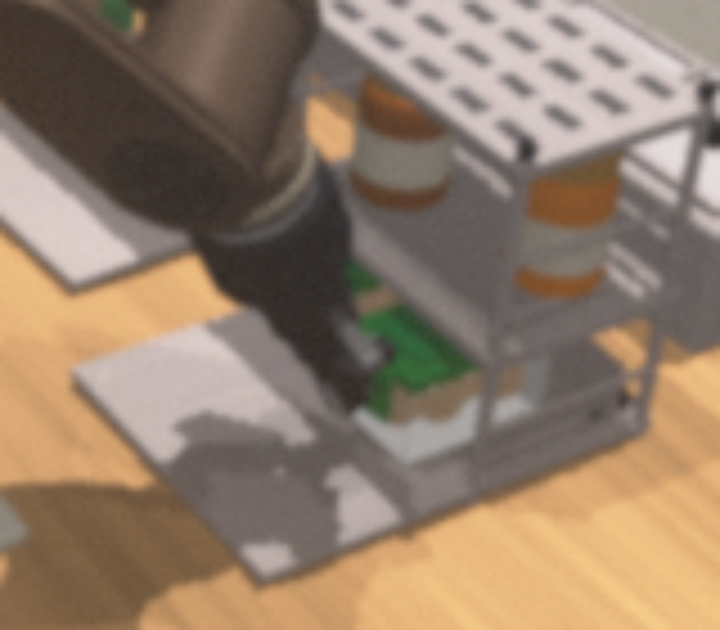

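Request:
{"fn": "drive_tool", "kwargs": {
  "series": [
    [[0.05,0,0.09],[0,0,0]],
    [[0.05,0,0.09],[0,0,0]],
    [[0.05,0,0.09],[0,0,0]],
    [[0.04,0,0.07],[0,0,0]]
  ]
}}

```text
time: 23.1
eef_pos: [0.5867, -0.1646, 0.0489]
tcp_rot: [0.005, 0.536, -0.009, 0.844]
contact_force: [-3.3, 0.1, 1.5]
opening: -0.001
```

Request:
{"fn": "drive_tool", "kwargs": {
  "series": [
    [[0.02,0,0.04],[0,0,0]],
    [[0.02,0,0.04],[0,0,0]]
  ]
}}

```text
time: 23.3
eef_pos: [0.5916, -0.1647, 0.0487]
tcp_rot: [0.005, 0.536, -0.008, 0.844]
contact_force: [-3.4, -0.3, 2.8]
opening: -0.002
```

Request:
{"fn": "drive_tool", "kwargs": {
  "series": [
    [[0.02,0,0.04],[0,0,0]],
    [[0.02,0,0.03],[0,0,0]]
  ]
}}

```text
time: 23.5
eef_pos: [0.5932, -0.1643, 0.0473]
tcp_rot: [0.005, 0.539, -0.007, 0.843]
contact_force: [-17.1, -1.1, 9.6]
opening: 0.002
```

Request:
{"fn": "drive_tool", "kwargs": {
  "series": [
    [[0.02,0,0.03],[0,0,0]],
    [[0.01,0,0.03],[0,0,0]]
  ]
}}

```text
time: 23.7
eef_pos: [0.593, -0.1639, 0.0456]
tcp_rot: [0.005, 0.542, -0.005, 0.84]
contact_force: [-10.2, -1.5, 6.9]
opening: -0.003
```

Request:
{"fn": "drive_tool", "kwargs": {
  "series": [
    [[0.01,0,0.06],[0,0,0]],
    [[0.01,0,0.06],[0,0,0]]
  ]
}}

```text
time: 23.9
eef_pos: [0.5936, -0.1638, 0.0455]
tcp_rot: [0.004, 0.547, -0.002, 0.837]
contact_force: [-24.6, -3.4, 16.2]
opening: -0.0
```

```bash
python3 - <<'E'
from h import *
mv((.590,-.165,.05),down(np.pi/2-.02,-25)); print(ctrl.get_state()['wrist_torque'].round(2))
i,K,R,t=cam('top'); save(cv2.resize(i[100:240,300:440],None,fx=4.5,fy=4.5),'top19')
i,K,R,t=cam('side'); save(cv2.resize(i[160:300,320:480],None,fx=4.5,fy=4.5),'side19')
E
```

```text
t 23.9 pos [ 0.5936 -0.1638  0.0455] F [-24.6  -3.4  16.2] op -0.0
axes x,y,z: [[0.402, 0.001, -0.916], [0.008, 1.0, 0.005], [0.916, -0.01, 0.402]]
shift tot [-0.112 -0.025 -0.03 ] rows 1.0
turn deg (tool) [ 0.49 -1.32 -0.53]
[-0.5   2.53 -0.24]
```

View pics/top19.png

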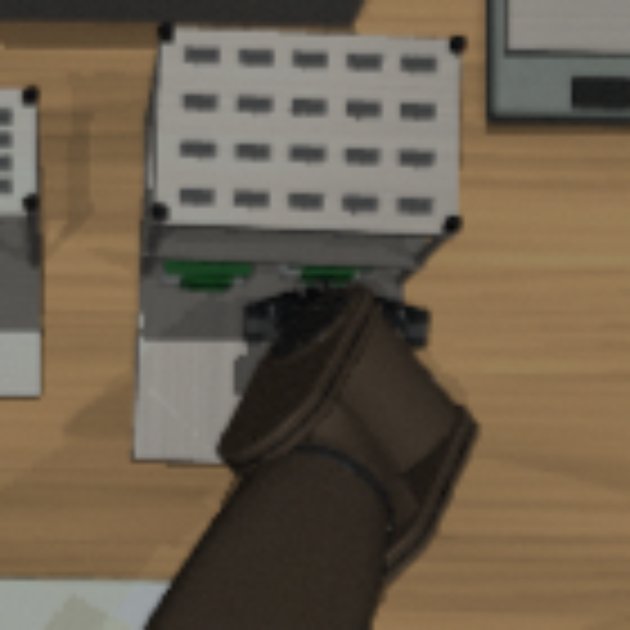

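View pics/side19.png

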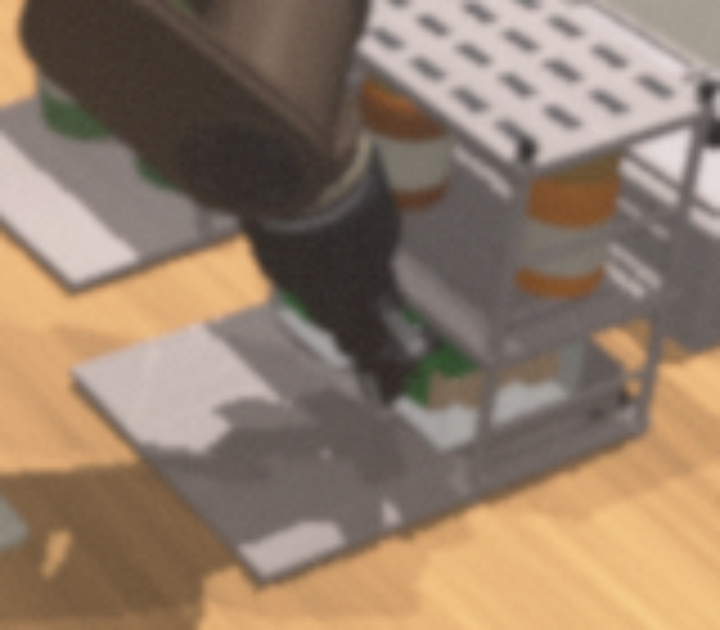

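Request:
{"fn": "drive_tool", "kwargs": {
  "series": [
    [[-0.03,0,-0.06],[0,0,0]],
    [[-0.1,0,-0.25],[0,0,0]],
    [[-0.25,0,-0.5],[0,0,0]],
    [[-0.25,0,-0.5],[0,0,0]],
    [[-0.25,0,-0.4],[0,0,0]]
  ]
}}

```text
time: 24.5
eef_pos: [0.4983, -0.1648, 0.0529]
tcp_rot: [0.003, 0.544, -0.004, 0.839]
contact_force: [0.6, -0.6, 0.8]
opening: 0.002
```

```bash
python3 - <<'E'
from h import *
mv((.590,-.165,.05),down(np.pi/2-.02,-25)); print(ctrl.get_state()['wrist_torque'].round(2))
i,K,R,t=cam('top'); save(cv2.resize(i[100:240,220:440],None,fx=3.6,fy=3.6),'top20')
i,K,R,t=cam('side'); save(cv2.resize(i[160:290,350:480],None,fx=4.6,fy=4.6,interpolation=cv2.INTER_CUBIC),'side20')
E
```

```text
t 24.5 pos [ 0.4983 -0.1648  0.0529] F [ 0.6 -0.6  0.8] op 0.002
axes x,y,z: [[0.407, -0.003, -0.913], [0.01, 1.0, 0.001], [0.913, -0.01, 0.407]]
shift tot [0.801 0.014 1.651] rows 2.0
turn deg (tool) [ 0.48 -0.95 -0.29]
[0.01 0.19 0.01]
```

View pics/top20.png

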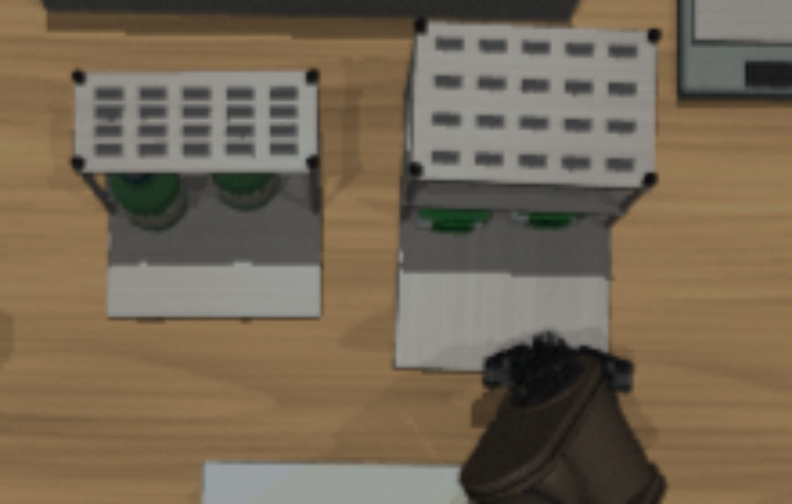

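View pics/side20.png

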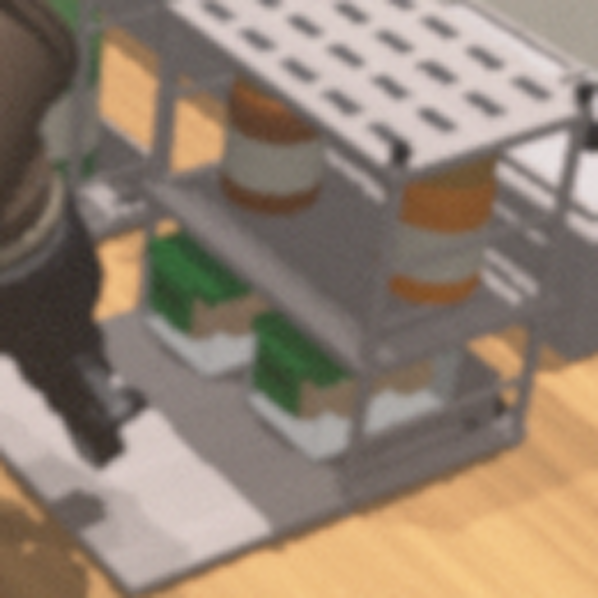

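```bash
python3 - <<'E'
from h import *
i,K,R,t=cam('side')
o=np.array([.609,-.130]); yaw=-.02
def rk(x,y,z):
    w=plane(K,R,t,(x/4.6+350-.4,y/4.6+160-.4),z)[:2]-o; c,s=np.cos(yaw),np.sin(yaw); return (np.array([c*w[0]+s*w[1],-s*w[0]+c*w[1]])*1000).round(1)
print('tub near bottom corner',rk(320,462,.012)); print('near-left bottom',rk(250,402,.012))
print('tub2 near bottom corner',rk(210,378,.012))
print('lid near bottom corner of clip',rk(300,415,.036))
c,s=np.cos(yaw),np.sin(yaw)
def pj(x,y,z):
    w=o+np.array([[c,-s],[s,c]])@np.array([x,y])/1000; p=proj(K,R,t,(w[0],w[1],z/1000)); return ((p+.4-np.array([350,160]))*4.6).round(0)
for x in (100,103,108,116,126): print(x,pj(x,-91,12),pj(x,-91,48),pj(x,-60,48))
print('tub far pred x=50',pj(103,-66,12),pj(96,-66,12),pj(96,-66,72))
E
```

```text
tub near bottom corner [  6.8 -65. ]
near-left bottom [ 4.9 -7.6]
tub2 near bottom corner [-1.6 19.6]
lid near bottom corner of clip [  1.  -51.7]
100 [491. 435.] [502. 381.] [462. 349.]
103 [496. 433.] [506. 379.] [466. 347.]
108 [503. 430.] [514. 376.] [474. 344.]
116 [514. 425.] [525. 372.] [485. 340.]
126 [529. 420.] [540. 366.] [500. 334.]
tub far pred x=50 [464. 407.] [454. 411.] [470. 320.]
```

```bash
python3 - <<'E'
from h import *
i,K,R,t=cam('side'); c=cv2.resize(i[215:270,400:480],None,fx=9,fy=9,interpolation=cv2.INTER_CUBIC)
save(np.clip(c.astype(float)*1.8,0,255).astype(np.uint8),'side21')
E
```

```text
(no output)
```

View pics/side21.png

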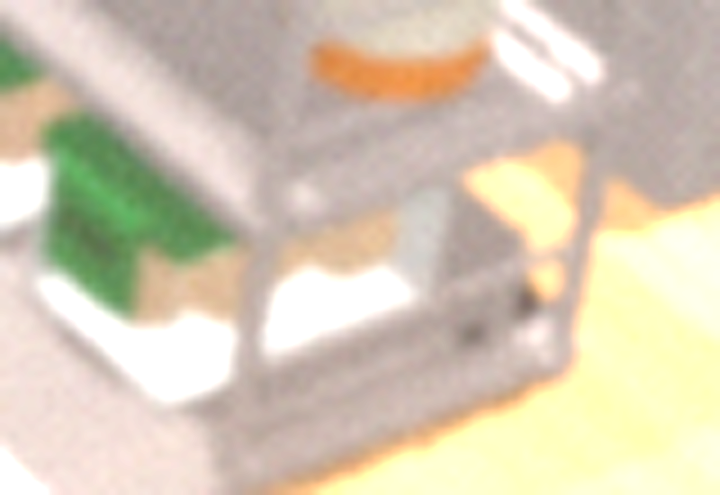

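Request:
{"fn": "drive_tool", "kwargs": {
  "series": [
    [[-0.5,0,-0.2],[0,8,0]],
    [[-0.8,0,0],[0,8,0]],
    [[-0.8,0,0],[0,7,0]],
    [[-0.7,-0.5,-0.2],[0,0,0]],
    [[0,-0.5,0],[0,0,0]]
  ]
}}

```text
time: 25.2
eef_pos: [0.4574, -0.2147, 0.1884]
tcp_rot: [0.002, 0.7, -0.003, 0.714]
contact_force: [0.2, 0.1, -0.2]
opening: -0.001
```

Request:
{"fn": "drive_tool", "kwargs": {
  "series": [
    [[0,-0.9,0],[0,0,0]],
    [[0,-0.9,0],[0,0,0]],
    [[0,-0.5,0],[0,0,0]],
    [[0,0,0],[0,0,0]],
    [[0,0,0],[0,0,0]]
  ]
}}

```text
time: 25.7
eef_pos: [0.4651, -0.3393, 0.194]
tcp_rot: [-0.002, 0.696, -0.006, 0.718]
contact_force: [0.5, -0.0, -0.7]
opening: -0.002
```

```bash
python3 - <<'E'
from h import *
mv((.590,-.165,.05))
i,K,R,t=cam('top'); save(cv2.resize(i[100:240,220:440],None,fx=3.6,fy=3.6),'top22')
i,K,R,t=cam('side'); save(cv2.resize(i[90:290,320:480],None,fx=3,fy=3,interpolation=cv2.INTER_CUBIC),'side22')
E
```

```text
t 25.7 pos [ 0.4651 -0.3393  0.194 ] F [ 0.5 -0.  -0.7] op -0.002
axes x,y,z: [[0.032, -0.011, -0.999], [0.005, 1.0, -0.011], [0.999, -0.005, 0.032]]
shift tot [2.92  3.531 2.385] rows 6.0
```

View pics/side22.png

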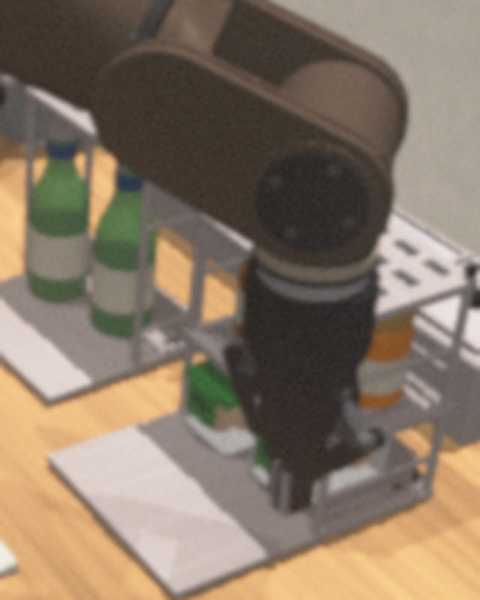

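View pics/top22.png

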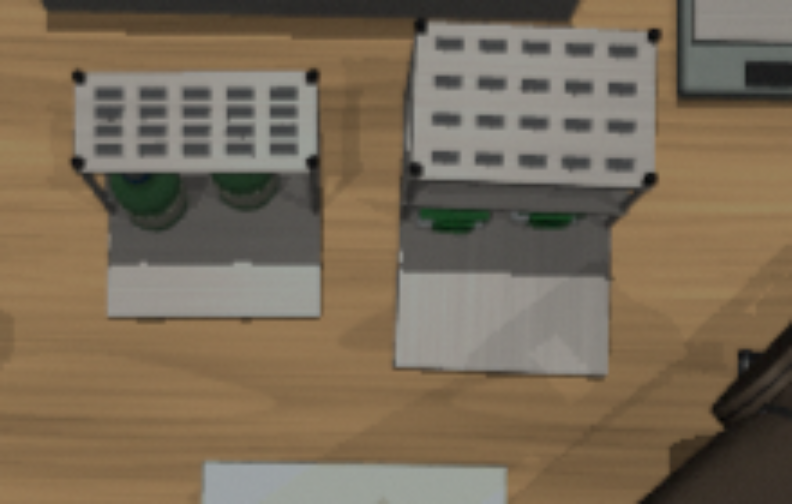

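```bash
python3 - <<'E'
from h import *
i,K,R,t=cam('top')
def rk(o,yaw,p,z):
    w=plane(K,R,t,p,z)[:2]-o; c,s=np.cos(yaw),np.sin(yaw); return (np.array([c*w[0]+s*w[1],-s*w[0]+c*w[1]])*1000).round(1)
f=lambda x,y:(x/3.6+220-.4,y/3.6+100-.4)
O=np.array([.6135,.130]); print('bottle rear rim',rk(O,.021,f(247,208),.012),'bottle2',rk(O,.021,f(157,228),.012))
L=np.array([.609,-.130]); print('tub clip bottom/edges',rk(L,-.02,f(512,219),.012),rk(L,-.02,f(548,228),.04),'tub sides',rk(L,-.02,f(578,221),.012))
E
```

```text
bottle rear rim [  7.8 -28.5] bottle2 [-10.2  51.9]
tub clip bottom/edges [ 7.6 -5.5] [ -4.2 -34.6] tub sides [  8.1 -64.6]
```

```bash
python3 - <<'E'
from h import *
print(ctrl.sign_off()); print(ctrl.get_state()['time'])
E
```

```text
the job is handed in; nothing more can be done
None
the job is handed in; nothing more can be done
```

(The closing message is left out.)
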